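# Load the press carriers with the red bottles and gold collars

### The arm

A 6-joint arm with a two-finger parallel gripper is mounted at the origin on a cart in front of the work surface, level with it; the furniture and walls round the work are solid. World frame = base frame: x ahead of the robot, y to its left, z up, the work surface at z = 0. Lengths are in m, angles in rad, forces in N, time in s.
With the tool pointing down it reaches from about 0.35 to 0.725 m from the base axis. Payload 4.3 kg.
Tool frame: the origin (TCP) lies on the centre line of the jaws, within the pads' length; the fingertips stand 8 mm ahead of it and the grasp point (between the pads) lies 11 mm behind it (env.nose_length is the distance from the TCP to the fingertips, in m); z points along the fingers, y is the line along which they close (so a half turn about z gives the same grasp; the last joint's range is limited). The gripper opens to 85 mm and grips with 20 to 120 N. Pads are 22 mm wide; open, the fingers measure 114 mm over their backs; the gripper's body (76 mm by 85 mm) begins 54 mm behind the grasp point. The pads swing forward as they close: fully open they stand 13 mm farther back than shut.
Start: joints at [-1.457, 0.377, 0.081, 1.274, 0, 1.46], TCP at [0.128, -0.561, 0.239] pointing down, gripper open.
Joint ranges: [-2.72, 2.72], [-0.84, 1.66], [-1.02, 1.22], [-1.77, 2.12], [-1.37, 1.28], [-3.14, 3.14]. Speed limits (rad/s): [2.57, 2.57, 3.14, 3.14, 3.14, 3.14].

### API

Orientations are given as a rotation vector (axis times angle).
In Python, from bench import env gives the robot as it stands.
- The arm moves only by the tool arm_command, never from a script. Its argument "motion" is text: rows parted by semicolons, each of 4 numbers parted by spaces: the shift along the tool's x, y, z in units of 40 mm (1.0 is 40 mm), then the turn about the tool's z in units of 6 degrees (1.0 is 6 degrees). In form: x y z yaw; .... A call has exactly 5 rows; each row shifts and turns the commanded pose from where the row before left it, along the tool's axes as they then stand; what a row does not reach is not made up. A row lasts 1/12 s, in which the tool goes at most 41.7 mm and 7.16 degrees, less where a joint would pass 70% of its speed; a pose out of reach is approached as far as the arm can. A call is refused whole if a number of a shift passes 1 or a number of a turn 1, either way. A call with a gripper value outside its range is refused whole. "gripper" is the finger opening in mm, from 0 to 85.4, set as the call begins (left out, the last holds). The fingers move at their own pace and stop on an object; "grip_force" is the grip in N (left out, the last holds). Time passes only in rows, so rows that do not move let the fingers close, or fill a call up. It gives the time, the measured TCP pose, the force, the opening and the grip force at its end, in the units of the state.
- env.observe(): the state, without advancing time (a new reading comes with each control period).
- env.camera(name): name is "scene" or "side" or "wrist"; returns a dict with "pixels" (384x512x3 uint8, red, green, blue), "fx", "fy", "cx", "cy" (pixels), "k1" (the pictures are not rectified: a ray, as slopes to the right and down, at radius r is drawn at 1 + k1 r^2 times it, then the intrinsics apply), "extrinsics" (4x4, takes a point from camera to world coordinates). Camera axes: x right, y down, z forward; pixel columns grow to the right and rows downward; lengths in m; the calibration is good to about 2 mm. A picture is of the moment at which its call begins. There is no depth.
- env.close_job(): hands the job in; it is judged then, once.
Trained networks look in a picture, given as the dict that the camera call returned (one of the last four; its "shot" number tells which), for a name from the list of things; names that differ only in an ending like _2 or _b are one class to them, and where a whole thing is asked for, a point or a joint stands for the part that bears it (a point fixed in the world has none). Each returns a list of dicts, best first, with "p" (0 to 1); they miss things now and then, are a little off and sometimes report something else, mostly with a low value. They report only what shows in the picture. A call takes as long as a camera call. They do not tell look-alikes from the thing itself.
- env.look_for(picture, label): "location" ([row, column] in pixels, amid what is visible of it).
The state is a dict: "time_s": time; "qpos": joint angles; "joint_velocities": joint speeds; "tau": joint torques, N m; "ee_pos": TCP position; "eef_rot": TCP orientation; "ft_force": force on the tool from outside, world axes, zero at the start; "wrist_torque": the same for the moment, N m; "opening": finger opening in m; "grip_force": force on a finger pad.
Only numpy, scipy, OpenCV 4.12 (cv2) and the standard library are available. Lean on these libraries where they do the work, as an engineer would, in place of code of your own. Each camera call takes 0.05 s, during which the arm holds its last target. There are 200 camera calls.

### The job

Two red special-edition bottles have come down the conveyor among the green ones, and they get gold pump collars. Load the two press carriers at the end of the conveyor: in each, set one gold collar in the round seat and stand one red bottle in the oblong nest, fully seated and upright. Leave the green bottles and the white collars standing where they are, and knock no bottle over.

Things in the scene. Friction and masses are not known exactly. Their poses are not given: they have to be found in the camera images.
- red_1_center (a point): Red bottle upright on the conveyor, one of two: 198 mm tall, 46 mm (its x) by 68 mm (its y), tips easily. This point is its middle, 99 mm above its base; z up. Grip it across the 46 mm, 140 to 150 mm above its base, to keep the hand clear of its neck (26 mm across, from 173 mm up). To be moved.
- red_2_center (a point): Red bottle upright on the conveyor, one of two: 198 mm tall, 46 mm (its x) by 68 mm (its y), tips easily. This point is its middle, 99 mm above its base; z up. Grip it across the 46 mm, 140 to 150 mm above its base, to keep the hand clear of its neck (26 mm across, from 173 mm up). To be moved.
- gold_1_center (a point): Gold (yellowish) pump collar standing on the bench round the conveyor's right end, one of two alike: round, 28 mm across up to 14 mm, narrowing to a knob above, 34 mm tall, about 12 g. This point is its middle, 17 mm above its base. To be moved.
- gold_2_center (a point): Gold (yellowish) pump collar standing on the bench round the conveyor's right end, one of two alike: round, 28 mm across up to 14 mm, narrowing to a knob above, 34 mm tall, about 12 g. This point is its middle, 17 mm above its base. To be moved.
- carrier_1: Press carrier (1 of 2), fixed on the conveyor: plate 88 (x) x 176 (y) mm, origin at the centre of its underside, z up. Oblong bottle nest: centre x 0, y +30 mm; 56 (x) x 78 (y) mm, widening to 64 x 86 at the rim; floor 6, rim 20 mm above origin; bottle's y along carrier's y, either way round. Round collar seat: centre x 0, y -55 mm; 34 mm wide, 40 at the rim; floor 6, rim 12 mm above origin.
- carrier_2: Press carrier (1 of 2), fixed on the conveyor: plate 88 (x) x 176 (y) mm, origin at the centre of its underside, z up. Oblong bottle nest: centre x 0, y +30 mm; 56 (x) x 78 (y) mm, widening to 64 x 86 at the rim; floor 6, rim 20 mm above origin; bottle's y along carrier's y, either way round. Round collar seat: centre x 0, y -55 mm; 34 mm wide, 40 at the rim; floor 6, rim 12 mm above origin.
- green_1_center (a point): Green bottle upright on the conveyor, one of the run's first two: 198 mm tall, 46 mm (its x) by 68 mm (its y), tips easily. This point is its middle, 99 mm above its base; z up. Grip it across the 46 mm, 140 to 150 mm above its base, to keep the hand clear of its neck (26 mm across, from 173 mm up). Stays where it is.
- green_2_center (a point): Green bottle upright on the conveyor, one of the run's first two: 198 mm tall, 46 mm (its x) by 68 mm (its y), tips easily. This point is its middle, 99 mm above its base; z up. Grip it across the 46 mm, 140 to 150 mm above its base, to keep the hand clear of its neck (26 mm across, from 173 mm up). Stays where it is.
- white_1_center (a point): White (pale grey) pump collar standing on the bench round the conveyor's right end, one of two alike: round, 28 mm across up to 14 mm, narrowing to a knob above, 34 mm tall, about 12 g. This point is its middle, 17 mm above its base. Stays where it is.
- white_2_center (a point): White (pale grey) pump collar standing on the bench round the conveyor's right end, one of two alike: round, 28 mm across up to 14 mm, narrowing to a knob above, 34 mm tall, about 12 g. This point is its middle, 17 mm above its base. Stays where it is.
Things that resemble listed ones, but are neither listed nor needed, are in the scene too. What is shaped like the part that bears red_2_center but blue is not meant.

How it is judged:
By the outcome, as a careful person would: the job done as asked, in the order asked, and still so for the second after the job is handed in, with the robot touching nothing.
It also fails if it takes over 109 s, if anything falls off the work surface, if the arm or the gripper's body presses on something with over 40 N, if the wrist force passes 120 N, or if a joint passes its speed limit or range.

## Working session

There is one attempt and no reset: what is moved stays moved. The work goes in short steps, Python scripts to look and compute and a tool call to move; the robot and the scene stay as the last step left them, time stands still between calls to the robot, and variables do not carry over. Pictures are saved under pics/ and viewed, at most 14 in all, crops included, and the job is handed in when it is done.

Besides the shell and the picture viewer there is one more tool, called after "Request:" in YAML: its name, and indented under it one key for each argument. arm_command: Moves the arm, as the interface text tells. Its arguments: {"type":"object","properties":{"motion":{"type":"string"},"gripper":{"type":"number"},"grip_force":{"type":"number"}},"required":["motion"]}

```bash
mkdir -p pics; ls
python3 - <<'E'
from bench import env
import cv2,numpy as np
o=env.observe();print({k:np.round(v,3) for k,v in o.items()})
for n in ["scene","side"]:
    c=env.camera(n);cv2.imwrite(f"pics/{n}0.png",cv2.resize(c["pixels"][:,:,::-1],(800,600),interpolation=cv2.INTER_CUBIC))
    print(n,c["fx"],c["cx"],c["cy"],c["k1"],np.round(c["extrinsics"],3).tolist())
    for l in ["red_1_center","gold_1_center","carrier_1","green_1_center","white_1_center"]:
        print(l,[(np.round(d["location"]).tolist(),round(d["p"],2)) for d in env.look_for(c,l)])
E
```

```text
pics
{'time_s': np.float64(0.0), 'qpos': array([-1.457,  0.378,  0.08 ,  1.274,  0.   ,  1.461]), 'joint_velocities': array([ 0.   , -0.001,  0.001,  0.001,  0.001,  0.001]), 'tau': array([-2.0000e-03, -4.6360e+01,  2.6988e+01,  2.1000e-02, -0.0000e+00,
        0.0000e+00]), 'ee_pos': array([ 0.128, -0.56 ,  0.238]), 'eef_rot': array([-3.12, -0.35, -0.  ]), 'ft_force': array([-0.047,  0.126,  0.447]), 'wrist_torque': array([ 0.008, -0.002, -0.006]), 'grip_force': np.float64(0.0), 'opening': np.float64(0.085)}
scene 490.60774522850903 251.02739561195025 186.51708090008242 -0.1861193708234587 [[-0.83, -0.284, 0.48, -0.699], [-0.558, 0.398, -0.729, 1.897], [0.016, -0.872, -0.489, 1.271], [0.0, 0.0, 0.0, 1.0]]
red_1_center [([204.0, 213.0], 0.67)]
gold_1_center []
carrier_1 [([185.0, 266.0], 0.83), ([179.0, 244.0], 0.63), ([163.0, 281.0], 0.58), ([193.0, 230.0], 0.46)]
green_1_center [([190.0, 230.0], 0.94), ([180.0, 244.0], 0.36)]
white_1_center []
side 354.5286831808148 251.8468608056469 196.00795915694437 -0.09317401674855982 [[0.999, 0.002, -0.035, 0.525], [0.027, -0.674, 0.738, -0.975], [-0.022, -0.738, -0.674, 1.098], [0.0, 0.0, 0.0, 1.0]]
red_1_center [([159.0, 265.0], 0.61)]
gold_1_center []
carrier_1 [([290.0, 266.0], 0.96), ([243.0, 254.0], 0.94)]
green_1_center [([175.0, 260.0], 0.57), ([140.0, 271.0], 0.35)]
white_1_center [([336.0, 272.0], 0.5)]
```

View pics/scene0.png

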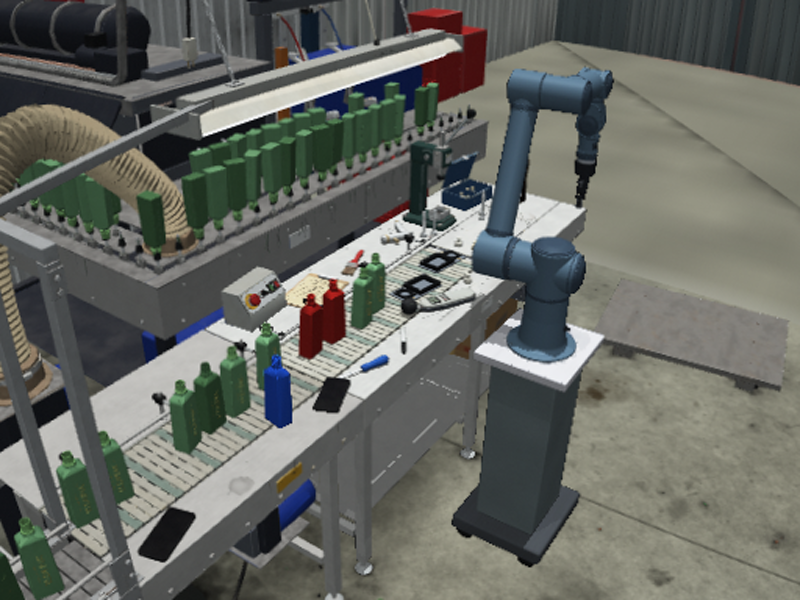

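View pics/side0.png

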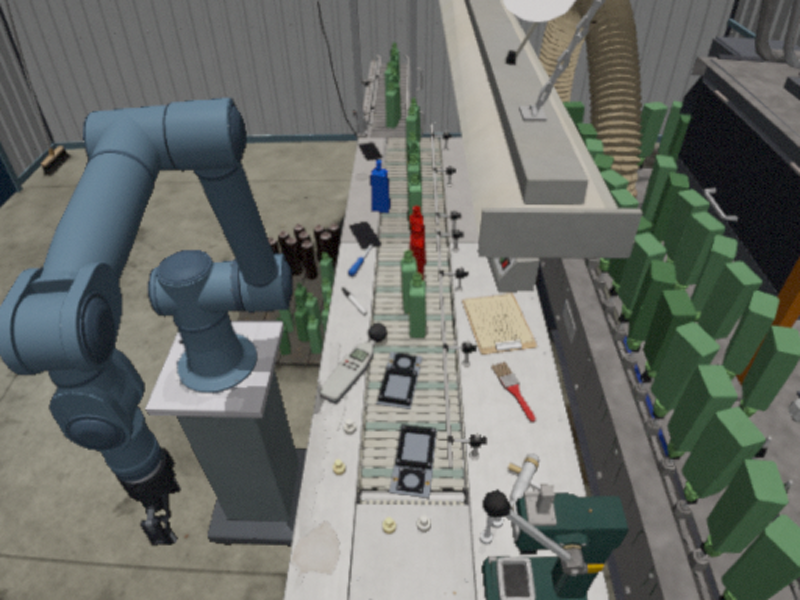

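The scene view shows the red bottles at (312,325) and (334,310), with blue at (278,390). Green ones stand at (362,300) and (376,280). In the side view, gold collars are at about (339,466) and (389,524) and white ones at (350,427) and (424,522). The carrier nests are at (415,447) and (398,387), with seats at (410,481) and (405,361).

```bash
cat > h.py <<'E'
from bench import env
import cv2,numpy as np
from scipy.spatial.transform import Rotation as R
def cam(n):
    c=env.camera(n); return c
def K(c): return np.array([[c["fx"],0,c["cx"]],[0,c["fy"],c["cy"]],[0,0,1.]]),np.array([c["k1"],0,0,0,0.])
def ray(c,u,v):
    k,d=K(c)
    # the model is radial in r^2 of the undistorted ray = OpenCV's k1
    p=cv2.undistortPointsIter(np.array([[[u,v]]],float),k,d,None,None,(3,100,1e-10)).ravel()
    E=c["extrinsics"]; return E[:3,3],E[:3,:3]@np.array([p[0],p[1],1.])
def onz(c,u,v,z):
    o,d=ray(c,u,v); return o+d*(z-o[2])/d[2]
def proj(c,P):
    E=np.linalg.inv(c["extrinsics"]);k,d=K(c)
    return cv2.projectPoints(np.atleast_2d(np.array(P,float)),cv2.Rodrigues(E[:3,:3])[0],E[:3,3],k,d)[0].reshape(-1,2)
def tri(r1,r2):
    A=[];b=[]
    for o,d in (r1,r2):
        d=d/np.linalg.norm(d);M=np.eye(3)-np.outer(d,d);A.append(M);b.append(M@o)
    return np.linalg.lstsq(np.vstack(A),np.hstack(b),rcond=None)[0]
def save(c,name,box=None,s=1.5625):
    im=c["pixels"][:,:,::-1]
    if box: u0,v0,u1,v1=box; im=im[v0:v1,u0:u1]
    cv2.imwrite(f"pics/{name}.png",cv2.resize(im,None,fx=s,fy=s,interpolation=cv2.INTER_CUBIC))
E
python3 - <<'E'
from h import *
c=cam("side")
s=1/1.5625
for n,u,v,z in [("gold",339,466,.017),("gold",389,524,.017),("white",350,427,.017),("white",424,522,.017),("seatA",410,481,.006),("nestA",415,447,.006),("seatB",405,361,.006),("nestB",398,387,.006),("greentop",418,280,.198),("greentop",407,255,.198),("red near top",417,228,.198),("red far top",416,210,.198)]:
    print(n,onz(c,u*s,v*s,z).round(3))
save(c,"crop1",(200,210,310,360),5); save(c,"crop2",(215,120,315,220),6)
c=cam("scene");save(c,"crop3",(170,150,310,250),5.7)
E
```

```text
gold [ 0.362 -0.318  0.017]
gold [ 0.478 -0.452  0.017]
white [ 0.378 -0.212  0.017]
white [ 0.549 -0.446  0.017]
seatA [ 0.52  -0.346  0.006]
nestA [ 0.531 -0.258  0.006]
seatB [0.505 0.007 0.006]
nestB [ 0.488 -0.081  0.006]
greentop [0.538 0.11  0.198]
greentop [0.509 0.215 0.198]
red near top [0.537 0.342 0.198]
red far top [0.534 0.437 0.198]
```

Run:
```python
import cv2,numpy as np
a=cv2.imread("pics/crop1.png");b=cv2.imread("pics/crop2.png")
b=cv2.resize(b,(250,250)) 
a=cv2.resize(a,(440,600));c=np.zeros((600,800,3),np.uint8);c[:,:440]=a;c[:250,440:690]=b
d=cv2.resize(cv2.imread("pics/crop3.png"),(360,257));c[300:557,440:]=d
cv2.imwrite("pics/m1.png",c)
```

```text
(no output)
```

View pics/m1.png

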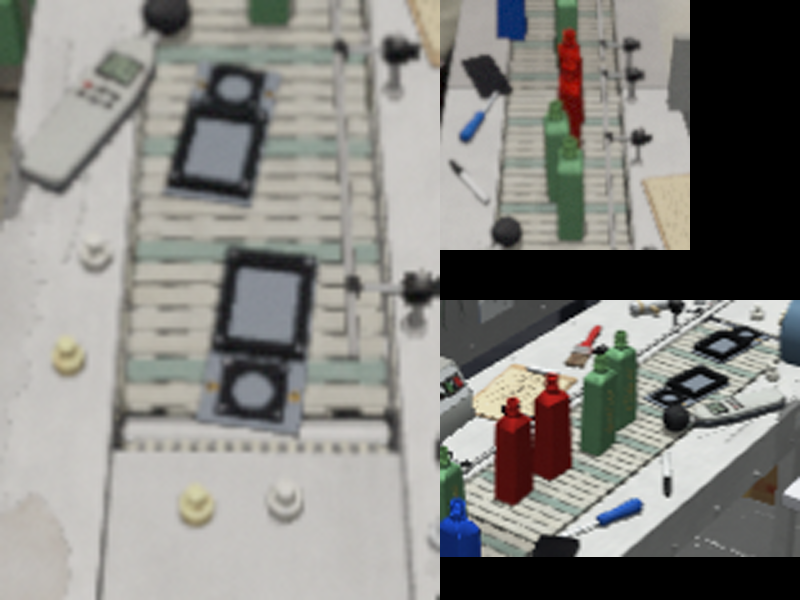

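The crop shows gold collars at crop pixels (68,355) and (197,505), and white ones at (95,250) and (284,498). The two carriers face opposite ways. The two red bottles stand in line behind the two green ones. Positions check out: the seat-to-nest distance comes to 88 mm against 85 given. Now I'll move the wrist camera over the collars.

Request:
arm_command:
  motion: "0.87 -0.32 -0.05 0;0.87 -0.32 -0.05 0;0.87 -0.32 -0.05 0;0.87 -0.32 -0.05 0;0.87 -0.32 -0.05 0"
  gripper: 45

```text
time_s: 1.12
ee_pos: [0.2842, -0.4587, 0.2495]
eef_rot: [3.122, 0.35, 0.0]
ft_force: [0.0, -0.9, -0.6]
opening: 0.0452
grip_force: 0.0
```

Request:
arm_command:
  motion: "0.87 -0.32 -0.05 0;0.87 -0.32 -0.05 0;0.87 -0.32 -0.05 0;0.87 -0.32 -0.05 0;0 0 0 0"

```text
time_s: 1.53
ee_pos: [0.4123, -0.3752, 0.2578]
eef_rot: [-3.12, -0.362, -0.005]
ft_force: [-0.9, -0.5, -0.0]
opening: 0.0449
grip_force: 0.0
```

Run:
```python
from h import *
c=cam("wrist");save(c,"w1");print(c["fx"],c["k1"],c["extrinsics"].round(3).tolist(),env.observe()["ee_pos"],env.observe()["eef_rot"])
for n,P in dict(g1=(.362,-.318,.017),g2=(.478,-.452,.017),w1=(.378,-.212,.017),sA=(.52,-.346,.006),nA=(.531,-.258,.006),sB=(.505,.007,.006),nB=(.488,-.081,.006)).items(): print(n,(proj(c,P)*1.5625).round())
```

```text
306.01291333104336 -0.0693639176377576 [[0.229, -0.937, -0.263, 0.479], [-0.973, -0.221, -0.062, -0.359], [-0.0, 0.27, -0.963, 0.393], [0.0, 0.0, 0.0, 1.0]] [ 0.40997351 -0.37694904  0.25752643] [3.12057521e+00 3.59420720e-01 1.22308209e-03]
g1 [[316. 292.]]
g2 [[514. 190.]]
w1 [[191. 244.]]
sA [[393. 102.]]
nA [[283.  60.]]
sB [[-43.  30.]]
nB [[54. 71.]]
```

View pics/w1.png

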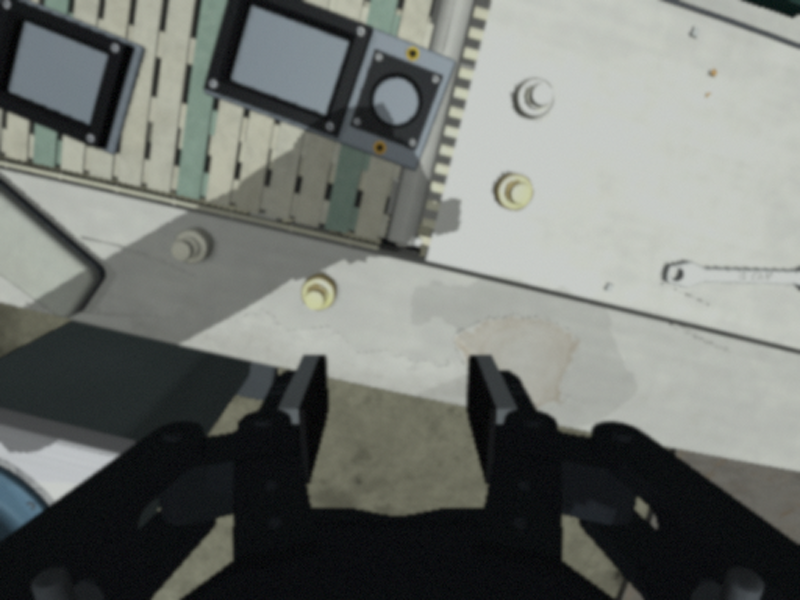

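The wrist view agrees. It shows gold rings at (319,292) and (514,190), white ones at (190,246) and (534,97), the seat A circle at (397,101) and the nest A floor centred at (291,62). The predicted pixels match to within a few px.

```bash
cat >> h.py <<'E'
def delta(P,yaw=None):
    """tool-axis shift (units of 40 mm) and yaw turn (units of 6 deg, tool z) to world P; yaw = wanted heading of tool y, deg (mod 180)"""
    o=env.observe();M=R.from_rotvec(o["eef_rot"]).as_matrix()
    d=M.T@(np.array(P)-o["ee_pos"])/.04
    h=np.degrees(np.arctan2(M[1,1],M[0,1]));out=f"shift {d.round(3)} norm {np.linalg.norm(d):.2f} heading y {h:.1f}"
    if yaw is not None:
        t=(-(yaw-h)+90)%180-90; out+=f" turn {t/6:.2f}"
    print(out)
E
python3 - <<'E'
from h import *
c=cam("wrist");s=1/1.5625
im=c["pixels"];hsv=cv2.cvtColor(im,cv2.COLOR_RGB2HSV)
m=((hsv[...,0]>20)&(hsv[...,0]<36)&(hsv[...,1]>60)&(hsv[...,2]>110)).astype(np.uint8)
n,l,st,ce=cv2.connectedComponentsWithStats(m)
for i in range(1,n):
    if st[i,4]>60: print("gold",st[i],(ce[i]/s).round(),onz(c,*ce[i],.014).round(4))
for n,u,v,z in [("g1",319,292,.010),("g2",513.5,190,.010),("sA",397,101,.006),("nA",291,62,.006),("nA c",261,8,.006),("nA c",350,42,.006),("nA c",322,117,.006),("nA c",232,82,.006),("nB c",108,63,.006),("nB c",83,128,.006)]: print(n,onz(c,u*s,v*s,z).round(4))
g=[0.362,-.318]
delta((.362,-.318,.11))
E
```

```text
gold [195 175  16  19  84] [316. 286.] [ 0.3633 -0.3191  0.014 ]
g1 [ 0.3578 -0.322   0.01  ]
g2 [ 0.4749 -0.4557  0.01  ]
sA [ 0.5187 -0.3511  0.006 ]
nA [ 0.5283 -0.2669  0.006 ]
nA c [ 0.5609 -0.238   0.006 ]
nA c [ 0.5518 -0.3074  0.006 ]
nA c [ 0.4944 -0.2976  0.006 ]
nA c [ 0.5047 -0.2252  0.006 ]
nB c [ 0.4992 -0.1272  0.006 ]
nB c [ 0.4466 -0.1116  0.006 ]
shift [-0.793 -1.726  3.684] norm 4.14 heading y -77.0
```

Request:
arm_command:
  motion: "-0.18 -0.33 0.79 0;-0.18 -0.33 0.79 0;-0.18 -0.33 0.79 0;-0.18 -0.33 0.79 0;-0.18 -0.33 0.79 0"
  grip_force: 25

```text
time_s: 2.05
ee_pos: [0.3559, -0.3228, 0.0982]
eef_rot: [3.121, 0.347, -0.0]
ft_force: [-0.5, 0.1, 0.0]
opening: 0.0452
grip_force: 0.0
```

Request:
arm_command:
  motion: "0 0 0 0;0 0 0 0;0 0 0 0;0 0 0 0;0 0 0 0"

```text
time_s: 2.47
ee_pos: [0.36, -0.3257, 0.1019]
eef_rot: [3.117, 0.349, 0.006]
ft_force: [0.1, -0.2, -0.3]
opening: 0.0452
grip_force: 0.0
```

Run:
```python
from h import *
c=cam("wrist");save(c,"w2")
o=env.observe();print(o["ee_pos"],o["eef_rot"],env.nose_length)
for n,P in dict(g1=(.359,-.321,.014),g1t=(.359,-.321,.034)).items(): print(n,(proj(c,P)*1.5625).round())
M=R.from_rotvec(o["eef_rot"]).as_matrix()
print("tips",(proj(c,[o["ee_pos"]+M@np.array([0,y,.008]) for y in(-.022,.022)])*1.5625).round())
delta((.359,-.321,.0145))
```

```text
[ 0.35969983 -0.32519165  0.10154975] [3.11737556 0.34964156 0.00481601] 0.008
g1 [[387. 305.]]
g1t [[387. 319.]]
tips [[330. 378.]
 [464. 377.]]
shift [ 1.000e-03 -1.170e-01  2.176e+00] norm 2.18 heading y -77.2
```

View pics/w2.png

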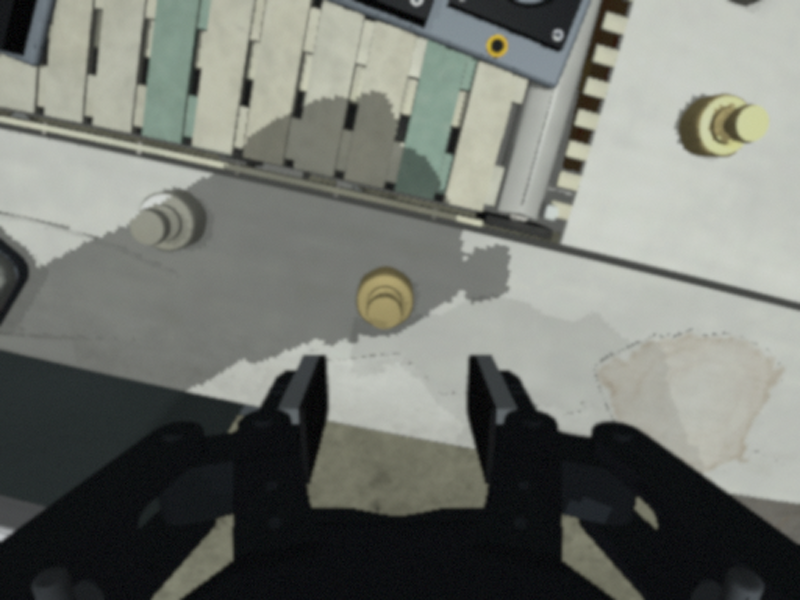

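The gold collar ring is at (385,298) and its knob top at (385,309), about 4 mm further along tool x than predicted. I'll descend and grip the ring.

Request:
arm_command:
  motion: "0.02 -0.04 0.6 0;0.02 -0.04 0.6 0;0.02 -0.03 0.5 0;0.02 -0.03 0.47 0;0 0 0 0"

```text
time_s: 2.93
ee_pos: [0.3588, -0.3153, 0.0104]
eef_rot: [-3.119, -0.351, 0.003]
ft_force: [-1.5, 0.1, 0.1]
opening: 0.0452
grip_force: 0.0
```

Request:
arm_command:
  motion: "0 0 0 0;0 0 0 0;0 0 0 0;0 0 0 0;0 0 0 0"
  gripper: 15
  grip_force: 25

```text
time_s: 3.35
ee_pos: [0.3604, -0.3174, 0.0137]
eef_rot: [3.12, 0.35, 0.002]
ft_force: [-0.1, -0.1, 3.7]
opening: 0.0255
grip_force: 25.3
```

Run:
```python
from h import *
o=env.observe();print(o["ee_pos"],o["eef_rot"],o["opening"],o["grip_force"],o["ft_force"])
c=cam("wrist");save(c,"w3",(150,120,362,280),3)
delta((.519,-.351,.10))
```

```text
[ 0.36039925 -0.31738271  0.01367899] [3.11970652e+00 3.50448990e-01 2.30842653e-03] 0.025511585561132175 25.313397814679774 [-0.11485806 -0.11184662  3.73176392]
shift [ 3.682  1.704 -2.15 ] norm 4.59 heading y -77.2
```

View pics/w3.png

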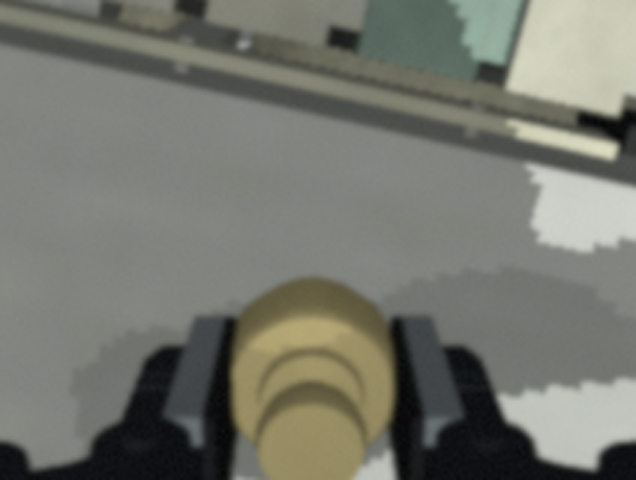

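Request:
arm_command:
  motion: "0 0 -0.5 0;0.5 0.25 -0.7 0;0.8 0.35 -0.45 0;0.8 0.35 -0.3 0;0.8 0.35 -0.2 0"

```text
time_s: 3.82
ee_pos: [0.4863, -0.3422, 0.1011]
eef_rot: [3.119, 0.35, 0.004]
ft_force: [0.3, -1.2, -0.1]
opening: 0.0257
grip_force: 24.8
```

Request:
arm_command:
  motion: "0.7 0.35 0 0;0 0 0 0;0 0 0 0;0 0 0 0;0 0 0 0"

```text
time_s: 4.23
ee_pos: [0.513, -0.348, 0.098]
eef_rot: [-3.121, -0.35, 0.003]
ft_force: [-0.1, -1.1, 0.2]
opening: 0.0257
grip_force: 24.8
```

Run:
```python
from h import *
o=env.observe();print(o["ee_pos"],o["eef_rot"],o["opening"],o["grip_force"],o["ft_force"])
c=cam("wrist");save(c,"w4")
b=o["ee_pos"][2]-.0137  # collar base height if base was at 0 at grasp
M=R.from_rotvec(o["eef_rot"]).as_matrix()
for z,u,v in [(.014,254,243.5),(.034,254,266)]:
    P=onz(c,u,v,b+z); print("collar rel TCP (tool mm)",(M.T@(P-o["ee_pos"])*1e3).round(1))
delta((.519,-.351,.0135+.010))
```

```text
[ 0.51299265 -0.34804672  0.09804938] [-3.12064967e+00 -3.49690872e-01  2.66389764e-03] 0.025737169396483576 24.79089562984882 [-0.08272639 -1.13229264  0.16418224]
collar rel TCP (tool mm) [ 3.1 -0.7 -0.3]
collar rel TCP (tool mm) [  2.5  -0.7 -20.3]
shift [0.133 0.105 1.868] norm 1.88 heading y -77.2
```

View pics/w4.png

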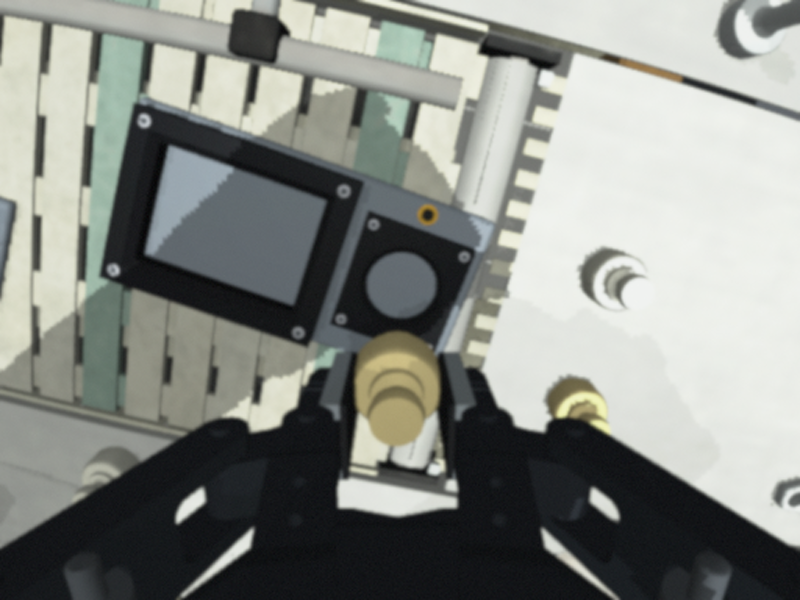

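The collar is held, and the seat circle is at (402,285). The nest floor corners are (168,145), (327,200), (295,305) and (145,253), and gold 2 is at (582,410).

Run:
```python
from h import *
c=cam("wrist");s=1/1.5625
S=onz(c,402*s,285*s,.006);print("seat",S)
N=np.array([onz(c,u*s,v*s,.006) for u,v in [(168,145),(327,200),(295,305),(145,253)]]);print("nest",N.mean(0),N.round(3).tolist())
print("yaw",np.degrees(np.arctan2(*(N.mean(0)-S)[:2])))
o=env.observe();M=R.from_rotvec(o["eef_rot"]).as_matrix()
T=S-M@np.array([.0028,-.0007,0]);T[2]=.0137+.009;print(T);delta(T)
```

```text
seat [ 0.52197581 -0.34785308  0.006     ]
nest [ 0.53197777 -0.26253377  0.006     ] [[0.564, -0.227, 0.006], [0.554, -0.304, 0.006], [0.5, -0.298, 0.006], [0.51, -0.221, 0.006]]
yaw 6.686256637138556
[ 0.51939987 -0.34915482  0.0227    ]
shift [0.15  0.058 1.89 ] norm 1.90 heading y -77.2
```

Request:
arm_command:
  motion: "0.15 0.06 0 0;0 0 0.6 0;0 0 0.6 0;0 0 0.4 0;0 0 0.15 0"

```text
time_s: 4.75
ee_pos: [0.5192, -0.3484, 0.0258]
eef_rot: [-3.119, -0.35, 0.005]
ft_force: [0.2, 1.0, 0.0]
opening: 0.0251
grip_force: 24.8
```

Request:
arm_command:
  motion: "0 0 0 0;0 0 0 0;0 0 0 0;0 0 0 0;0 0 0 0"

```text
time_s: 5.17
ee_pos: [0.5219, -0.3504, 0.0299]
eef_rot: [3.12, 0.351, 0.003]
ft_force: [0.8, 0.1, -0.6]
opening: 0.0258
grip_force: 24.8
```

Run:
```python
from h import *
o=env.observe();print(o["ft_force"]);delta((.5194,-.3491,.0215))
c=cam("wrist");save(c,"w5",(150,100,362,260),3)
```

```text
[ 0.7798018   0.13070664 -0.64076198]
shift [-0.053 -0.047  0.209] norm 0.22 heading y -77.2
```

View pics/w5.png

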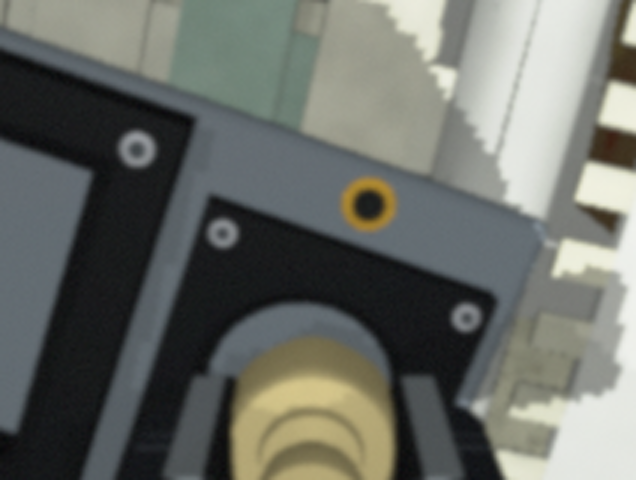

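Request:
arm_command:
  motion: "-0.04 -0.05 0 0;0 0 0.1 0;0 0 0.1 0;0 0 0 0;0 0 0 0"

```text
time_s: 5.63
ee_pos: [0.519, -0.3481, 0.0201]
eef_rot: [-3.122, -0.351, -0.0]
ft_force: [0.5, -0.1, -0.7]
opening: 0.0255
grip_force: 24.7
```

Run:
```python
from h import *
o=env.observe();print(o["ft_force"],o["ee_pos"]);delta((.5194,-.3491,.0205))
```

```text
[ 0.4644807  -0.11853336 -0.71922713] [ 0.5190259  -0.34810818  0.02013314]
shift [ 0.004  0.026 -0.009] norm 0.03 heading y -77.2
```

Request:
arm_command:
  motion: "0 0 0 0;0 0 0 0;0 0 0 0;0 0 -0.3 0;0 0 -0.7 0"
  gripper: 45

```text
time_s: 6.05
ee_pos: [0.5161, -0.3458, 0.0568]
eef_rot: [-3.116, -0.35, 0.009]
ft_force: [-0.0, 0.8, 0.1]
opening: 0.0452
grip_force: 0.0
```

Request:
arm_command:
  motion: "-0.2 0.3 -0.7 0;-0.5 0.7 -0.3 0;-0.5 0.7 0 0;-0.45 0.6 0 0;0 0 0 0"

```text
time_s: 6.47
ee_pos: [0.4729, -0.4582, 0.1012]
eef_rot: [3.119, 0.341, -0.001]
ft_force: [0.8, -0.9, 0.7]
opening: 0.0448
grip_force: 0.0
```

Request:
arm_command:
  motion: "0 0 0 0;0 0 0 0;0 0 0 0;0 0 0 0;0 0 0 0"

```text
time_s: 6.88
ee_pos: [0.4755, -0.4514, 0.1004]
eef_rot: [-3.121, -0.353, 0.0]
ft_force: [0.2, 0.0, -0.5]
opening: 0.0453
grip_force: 0.0
```

Run:
```python
from h import *
o=env.observe();print(o["ft_force"],o["ee_pos"]);delta((.476,-.453,.014))
c=cam("wrist");save(c,"w6");print(proj(c,(.476,-.453,.014))*1.5625)
```

```text
[ 0.22172031  0.04680532 -0.51849512] [ 0.47554172 -0.45135559  0.10041671]
shift [2.00e-03 4.40e-02 2.16e+00] norm 2.16 heading y -77.1
[[401.86785338 305.75629981]]
```

View pics/w6.png

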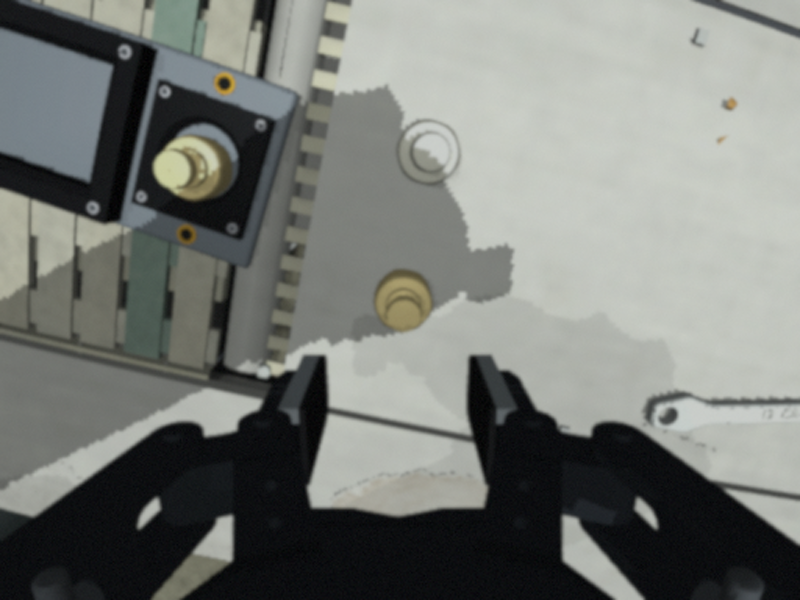

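Collar 1 is in the seat. Gold 2's ring is at (403,299), again about 3 mm further along tool x.

Request:
arm_command:
  motion: "0.03 0.02 0.6 0;0.03 0.02 0.6 0;0.02 0.01 0.5 0;0 0 0.45 0;0 0 0 0"

```text
time_s: 7.35
ee_pos: [0.4767, -0.4507, 0.0103]
eef_rot: [-3.116, -0.351, 0.007]
ft_force: [-1.4, 1.2, -0.4]
opening: 0.0454
grip_force: 0.0
```

Request:
arm_command:
  motion: "0 0 0 0;0 0 0 0;0 0 0 0;0 0 0 0;0 0 0 0"
  gripper: 15
  grip_force: 25

```text
time_s: 7.77
ee_pos: [0.4793, -0.4545, 0.0159]
eef_rot: [3.12, 0.351, 0.002]
ft_force: [0.2, -0.6, -0.1]
opening: 0.0266
grip_force: 24.6
```

Run:
```python
from h import *
o=env.observe();print(o["ee_pos"],o["opening"],o["grip_force"],o["ft_force"])
c=cam("wrist")
hsv=cv2.cvtColor(c["pixels"],cv2.COLOR_RGB2HSV)
m=((hsv[...,0]>18)&(hsv[...,0]<34)&(hsv[...,1]>70)).astype(np.uint8)
n,l,st,ce=cv2.connectedComponentsWithStats(m)
for i in range(1,n):
    if st[i,4]>300: print(st[i],ce[i])
delta((.505,0,.13),-77)
```

```text
[ 0.47929257 -0.45449741  0.0158971 ] 0.026615930473550178 24.596365423640236 [ 0.24906619 -0.62082063 -0.09934916]
[ 60  23  21  23 309] [70.18770227 33.83171521]
[   0   85   81   69 2705] [ 46.75120148 120.37227357]
[ 225  215   59   71 3040] [253.83782895 248.29769737]
shift [  3.154 -10.926  -2.876] norm 11.73 heading y -77.2 turn -0.03
```

Request:
arm_command:
  motion: "0 0 -0.8 0;0 0 -0.8 0;0.1 -0.6 -0.6 0;0.2 -0.9 -0.2 0;0.2 -0.95 -0.1 0"

```text
time_s: 8.23
ee_pos: [0.478, -0.3555, 0.1178]
eef_rot: [3.117, 0.346, 0.007]
ft_force: [0.3, 0.2, -0.2]
opening: 0.0264
grip_force: 24.8
```

Request:
arm_command:
  motion: "0.2 -0.95 -0.05 0;0.2 -0.95 -0.05 0;0.2 -0.95 0 0;0.2 -0.95 0 0;0.2 -0.95 0 0"

```text
time_s: 8.65
ee_pos: [0.4731, -0.158, 0.1192]
eef_rot: [3.121, 0.35, 0.002]
ft_force: [1.4, 0.4, -0.5]
opening: 0.0268
grip_force: 24.8
```

Request:
arm_command:
  motion: "0.2 -0.95 0 0;0.2 -0.95 0 0;0.2 -0.9 0 0;0.1 -0.6 0 0;0 0 0 0"

```text
time_s: 9.07
ee_pos: [0.4694, -0.0167, 0.1189]
eef_rot: [-3.119, -0.359, -0.0]
ft_force: [0.2, 0.3, -0.1]
opening: 0.0267
grip_force: 24.8
```

Request:
arm_command:
  motion: "0 0 0 0;0 0 0 0;0 0 0 0;0 0 0 0;0 0 0 0"

```text
time_s: 9.48
ee_pos: [0.4705, -0.0218, 0.1185]
eef_rot: [3.122, 0.348, 0.0]
ft_force: [-0.4, -0.7, -0.1]
opening: 0.0267
grip_force: 24.8
```

Run:
```python
from h import *
o=env.observe();print(o["ft_force"],o["ee_pos"],o["qpos"],o["eef_rot"]);delta((.505,0.004,.022))
c=cam("wrist");save(c,"w7");print(proj(c,(.505,.005,.006))*1.5625)
```

```text
[-0.39432018 -0.74213847 -0.08909605] [ 0.47054893 -0.02180137  0.11851383] [-1.80960648e-01  2.47145448e-01 -4.28445550e-01  8.94982677e-01
 -1.93304739e-04  2.73868310e+00] [3.12201995e+00 3.47893730e-01 2.47533346e-04]
shift [ 0.982 -0.44   2.413] norm 2.64 heading y -77.3
[[362.16546173 217.60700759]]
```

View pics/w7.png

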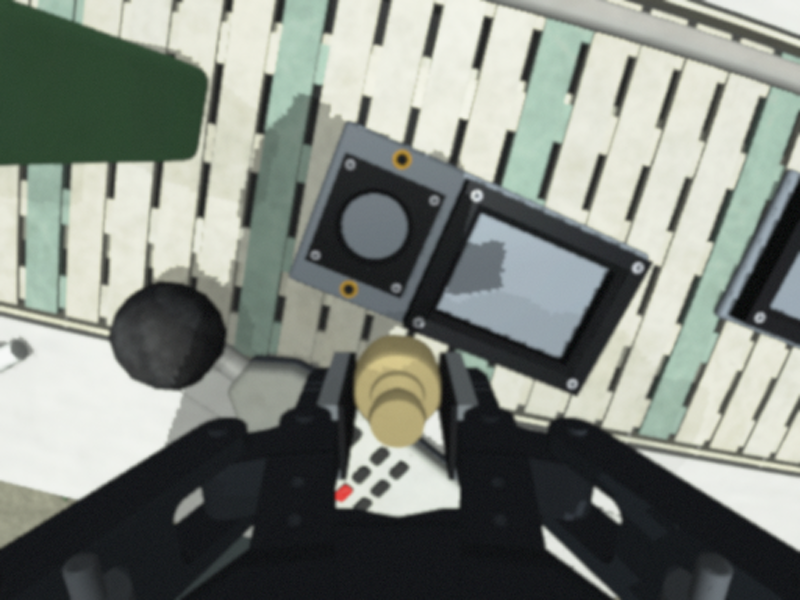

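The carrier B seat is at (375,226), with nest floor corners at about (480,213), (609,268), (564,358) and (437,306).

Run:
```python
from h import *
c=cam("wrist");s=1/1.5625
S=onz(c,375*s,226*s,.006);print("seat",S)
N=np.array([onz(c,u*s,v*s,.006) for u,v in [(480,213),(609,268),(564,358),(437,306)]]);print("nest",N.mean(0),N.round(3).tolist())
d=(N.mean(0)-S)[:2];print("dist",np.hypot(*d),"carrier y heading",np.degrees(np.arctan2(d[1],d[0])))
o=env.observe();M=R.from_rotvec(o["eef_rot"]).as_matrix()
T=S-M@np.array([.002,-.0007,0]);T[2]=.0215;print(T);delta(T)
```

```text
seat [ 0.50213315 -0.00221328  0.006     ]
nest [ 0.48726253 -0.08718561  0.006     ] [[0.521, -0.054, 0.006], [0.508, -0.129, 0.006], [0.453, -0.122, 0.006], [0.467, -0.044, 0.006]]
dist 0.08626373067570883 carrier y heading -99.92655030996092
[ 0.5003368  -0.00333717  0.0215    ]
shift [ 0.829 -0.279  2.424] norm 2.58 heading y -77.3
```

Request:
arm_command:
  motion: "0.43 -0.14 0 0;0.4 -0.14 0.5 0;0 0 0.7 0;0 0 0.6 0;0 0 0.2 0"

```text
time_s: 10.0
ee_pos: [0.4979, -0.0024, 0.0354]
eef_rot: [-3.121, -0.35, 0.008]
ft_force: [-0.7, -0.2, -0.6]
opening: 0.0265
grip_force: 24.8
```

Request:
arm_command:
  motion: "0 0 0 0;0 0 0 0;0 0 0 0;0 0 0 0;0 0 0 0"

```text
time_s: 10.42
ee_pos: [0.5014, -0.0028, 0.0398]
eef_rot: [3.121, 0.35, 0.004]
ft_force: [0.2, -0.2, -0.4]
opening: 0.0266
grip_force: 24.8
```

Run:
```python
from h import *
o=env.observe();print(o["ft_force"],o["ee_pos"]);delta((.5003,-.0033,.0225))
c=cam("wrist");save(c,"w8",(150,100,362,260),3)
```

```text
[ 0.15892342 -0.15608665 -0.38387102] [ 0.50144213 -0.00275023  0.03983979]
shift [-0.032  0.007  0.433] norm 0.43 heading y -77.2
```

View pics/w8.png

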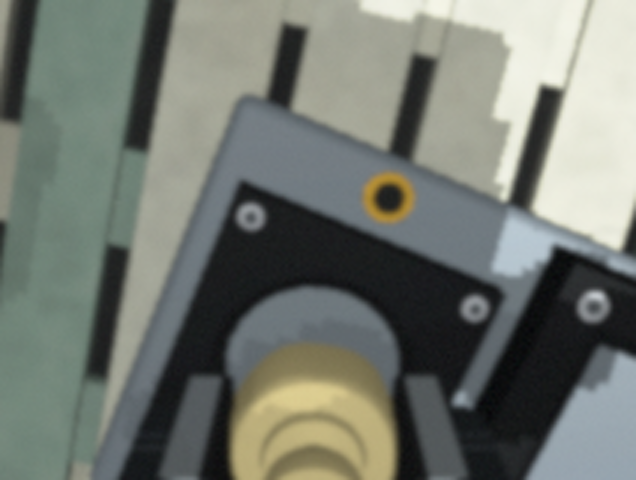

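Request:
arm_command:
  motion: "-0.01 0 0.2 0;0 0 0.15 0;0 0 0.07 0;0 0 0 0;0 0 0 0"

```text
time_s: 10.88
ee_pos: [0.4999, -0.0025, 0.0214]
eef_rot: [-3.122, -0.351, 0.0]
ft_force: [1.0, 1.0, -1.2]
opening: 0.0268
grip_force: 24.7
```

Run:
```python
from h import *
o=env.observe();print(o["ft_force"],o["ee_pos"]);delta((.5003,-.0033,.0225))
```

```text
[ 0.98159196  1.01773667 -1.17552787] [ 0.49990467 -0.00253987  0.02136269]
shift [ 0.005  0.021 -0.028] norm 0.04 heading y -77.2
```

Request:
arm_command:
  motion: "0 0 0 0;0 0 0 0;0 0 0 0;0 0 -0.3 0;0 0 -0.7 0"
  gripper: 50

```text
time_s: 11.3
ee_pos: [0.4962, -0.0022, 0.059]
eef_rot: [-3.12, -0.351, 0.012]
ft_force: [0.1, 0.7, 0.6]
opening: 0.05
grip_force: 0.0
```

Request:
arm_command:
  motion: "-0.3 0 -0.8 0;-0.5 0 -0.8 0;-0.5 0 -0.8 -0.7;-0.3 0 -0.9 -1;0 0 -0.9 -1"

```text
time_s: 11.72
ee_pos: [0.4341, -0.0177, 0.2309]
eef_rot: [-3.039, -0.794, 0.005]
ft_force: [1.5, 0.5, -0.0]
opening: 0.0501
grip_force: 0.0
```

Request:
arm_command:
  motion: "0 0 -0.9 -1;0 0 -0.9 -1;0 0 0 -1;0 0 0 -1;0 0 0 -1"

```text
time_s: 12.13
ee_pos: [0.4379, -0.0178, 0.3027]
eef_rot: [2.729, 1.554, 0.002]
ft_force: [-0.5, 0.6, 0.3]
opening: 0.05
grip_force: 0.0
```

Request:
arm_command:
  motion: "0 0 0 -1;0 0 0 -1;0 0 0 -1;0 0 0 -1;0 0 0 -1"

```text
time_s: 12.55
ee_pos: [0.4372, -0.0177, 0.3016]
eef_rot: [-2.234, -2.208, 0.001]
ft_force: [-0.1, 1.4, 0.4]
opening: 0.0499
grip_force: 0.0
```

Run:
```python
from h import *
o=env.observe();print(o["ft_force"],o["ee_pos"],o["qpos"].round(2));delta((.47,.28,.31),0)
```

```text
[-0.09650227  1.37336332  0.44867964] [ 0.43721489 -0.01766403  0.30158256] [-0.19  0.09 -0.13  1.35 -0.    1.4 ]
shift [ 7.451  0.731 -0.213] norm 7.49 heading y -0.7 turn -0.11
```

Request:
arm_command:
  motion: "0.5 0 -0.1 0;0.9 0 -0.1 0;0.95 0.1 0 0;0.95 0.1 0 0;0.95 0.1 0 0"

```text
time_s: 12.97
ee_pos: [0.4522, 0.1536, 0.3099]
eef_rot: [2.241, 2.201, -0.0]
ft_force: [1.2, -1.0, 0.1]
opening: 0.0498
grip_force: 0.0
```

Request:
arm_command:
  motion: "0.95 0.1 0 0;0.95 0.1 0 0;0.8 0.1 0 0;0.5 0.1 0 0;0 0 0 0"

```text
time_s: 13.38
ee_pos: [0.4707, 0.2833, 0.3087]
eef_rot: [-2.235, -2.207, 0.0]
ft_force: [-0.4, 0.3, -0.4]
opening: 0.0499
grip_force: 0.0
```

Request:
arm_command:
  motion: "0 0 0 0;0 0 0 0;0 0 0 0;0 0 0 0;0 0 0 0"

```text
time_s: 13.8
ee_pos: [0.4708, 0.2789, 0.3099]
eef_rot: [2.242, 2.201, 0.0]
ft_force: [0.2, 0.2, 0.8]
opening: 0.0502
grip_force: 0.0
```

Run:
```python
from h import *
o=env.observe();print(o["ee_pos"],o["qpos"].round(2))
c=cam("wrist");save(c,"w9")
for P in [(.537,.342,.198),(.534,.437,.198),(.509,.215,.198)]: print((proj(c,P)*1.5625).round())
```

```text
[0.47076591 0.27888388 0.30993382] [ 0.42  0.31  0.17  1.43 -0.    2.01]
[[526. 170.]]
[[527. -37.]]
[[465. 398.]]
```

View pics/w9.png

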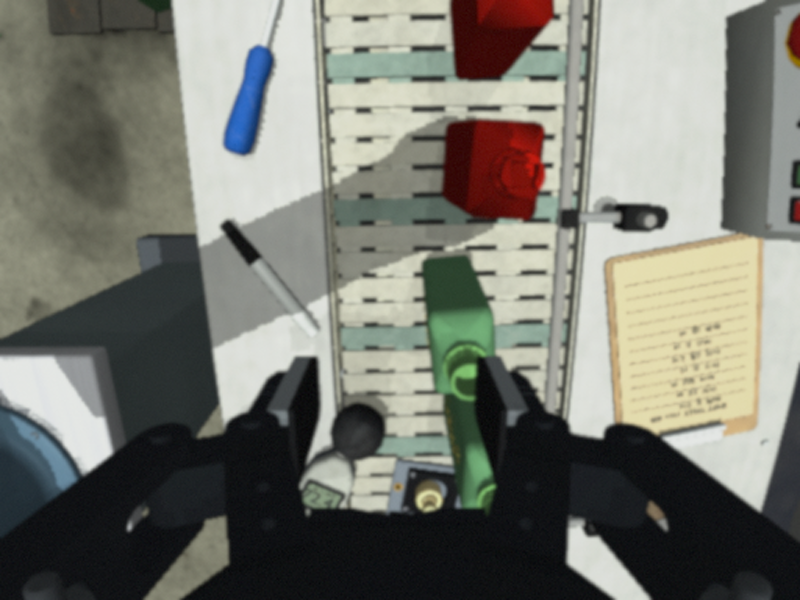

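The near red bottle's cap is at (525,170), close to the predicted (526,170). The far red one is cut off at the top, and the green one is at (465,370). To save pictures I'll fit a bottle model to the red masks numerically.

```bash
cat > fit.py <<'E'
from h import *
from scipy.optimize import minimize
t=np.linspace(0,2*np.pi,24,endpoint=False)
def sil(c,x,y,a,hb,z0=0):
    H,W=c["pixels"].shape[:2];S=2;m=np.zeros((H*S,W*S),np.uint8)
    r=np.array([[np.cos(a),-np.sin(a)],[np.sin(a),np.cos(a)]])
    def ring(xy,z): return np.c_[(r@xy.T).T+[x,y],np.full(len(xy),z+z0)]
    B=np.array([[20,34],[23,31],[23,-31],[20,-34],[-20,-34],[-23,-31],[-23,31],[-20,34]])*1e-3
    N=.013*np.c_[np.cos(t),np.sin(t)]
    for P in (np.r_[ring(B,0),ring(B,hb)],np.r_[ring(B,hb),ring(N,.173)],np.r_[ring(N,.173),ring(N,.198)]):
        q=proj(c,P)*S; cv2.fillConvexPoly(m,cv2.convexHull(q.astype(np.float32)).astype(np.int32),1)
    return m
def mask(c,near,col="red"):
    im=cv2.resize(c["pixels"],None,fx=2,fy=2).astype(int)
    m=((im[...,0]>60)&(im[...,0]>2.2*im[...,1])&(im[...,0]>2.2*im[...,2])).astype(np.uint8)
    n,l,st,ce=cv2.connectedComponentsWithStats(m)
    u,v=(proj(c,near)[0]*2)
    i=1+np.argmin([np.hypot(ce[k][0]-u,ce[k][1]-v)+(1e4 if st[k,4]<800 else 0) for k in range(1,n)])
    return (l==i).astype(np.uint8),st[i]
def fit(c,x,y,a=0,z0=0,hb=None):
    m,st=mask(c,(x,y,.1))
    def cost(p):
        s=sil(c,x+p[0]*.01,y+p[1]*.01,a+p[2]*.1,(hb or .155+p[3]*.01),z0); return 1-(s&m).sum()/(s|m).sum()
    best=min((minimize(cost,[0,0,k,0],method="Nelder-Mead",options=dict(initial_simplex=np.array([0,0,k,0])+np.vstack([np.zeros(4),np.eye(4)*.8]),maxiter=250)) for k in(-1,0,1)),key=lambda s:s.fun)
    p=best.x;return x+p[0]*.01,y+p[1]*.01,np.degrees(a+p[2]*.1),.155+p[3]*.01,"1-IoU",best.fun,st
E
python3 - <<'E'
from fit import *
c=cam("wrist");print(fit(c,.537,.342))
c=cam("scene");
for q in[(.537,.342),(.534,.437)]: print(fit(c,*q))
E
```

```text
(np.float64(0.5478617118468547), np.float64(0.338393256549922), np.float64(-1.3799388687058445), np.float64(0.08977020283732041), '1-IoU', np.float64(0.29831083284419224), array([  584,   155,   113,   127, 10915], dtype=int32))
(np.float64(0.5373120143637061), np.float64(0.35134406711906196), np.float64(-1.9187290021818784), np.float64(0.15084693621098996), '1-IoU', np.float64(0.5119664446089316), array([ 384,  358,   58,  101, 3662], dtype=int32))
(np.float64(0.532053062574938), np.float64(0.4389250980457291), np.float64(-10.08312982782253), np.float64(0.15449711461830884), '1-IoU', np.float64(0.49638379942140787), array([ 384,  358,   58,  101, 3662], dtype=int32))
```

```bash
sed -i 's/(im\[...,0\]>60)&(im\[...,0\]>2.2\*im\[...,1\])&(im\[...,0\]>2.2\*im\[...,2\])/(im[...,0]>35)\&(im[...,0]>1.8*im[...,1])\&(im[...,0]>1.8*im[...,2])/' fit.py
python3 - <<'E'
from fit import *
c=cam("wrist");r=fit(c,.537,.342);print(r)
m,_=mask(c,(.537,.342,.1));s=sil(c,*r[:2],np.radians(r[2]),r[3])
d=c["pixels"][:,:,::-1].repeat(2,0).repeat(2,1).copy();d[cv2.Canny(s*255,50,100)>0]=(255,255,255);d[cv2.Canny(m*255,50,100)>0]=(0,255,255)
cv2.imwrite("pics/fit1.png",cv2.resize(d[130:330,500:760],None,fx=3,fy=3))
print(m.sum(),s.sum(),(m&s).sum())
c=cam("scene");m,st=mask(c,(.537,.342,.1));print(st)
im=c["pixels"]
E
```

```text
(np.float64(0.5390285296385494), np.float64(0.3397245552854011), np.float64(-2.018781473823649), np.float64(0.10256149249343872), '1-IoU', np.float64(0.13908751502879202), array([  566,   156,   132,   127, 14306], dtype=int32))
14306 15102 13605
[ 383  358   59  101 3800]
```

View pics/fit1.png

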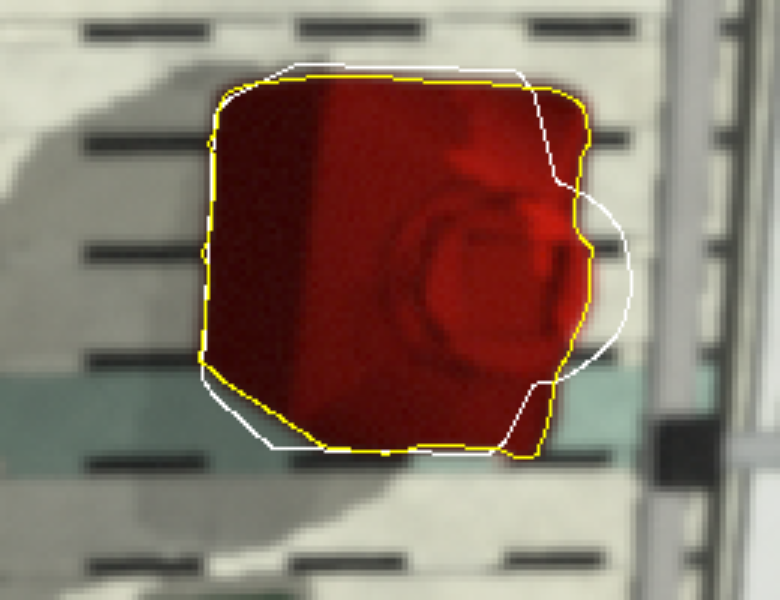

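The crop shows the cap centre at about (490,285). The shoulder's left edge runs (330,78) to (297,440) and its right edge (590,105) to (545,455). The base's left edge runs (212,110) to (203,362). I'll compute from these edges directly.

Run:
```python
from h import *
c=cam("wrist");f=lambda u,v,z:onz(c,(500+u/3)/2,(130+v/3)/2,z).round(4)
print("cam",c["extrinsics"][:3,3])
print("cap",f(490,285,.198),f(490,285,.193))
print("base left",f(212,110,0),f(203,362,0))
for z in(.13,.14,.15,.16):
    q=[f(u,v,z) for u,v in[(330,78),(590,105),(545,455),(297,440)]]
    print(z,[list(k[:2]) for k in q],np.mean(q,0),"w",np.linalg.norm(q[0]-q[1]),np.linalg.norm(q[2]-q[3]),"l",np.linalg.norm(q[0]-q[3]),np.linalg.norm(q[1]-q[2]))
```

```text
cam [0.47192888 0.34971827 0.44457898]
cap [0.5332 0.34   0.198 ] [0.5344 0.3398 0.193 ]
base left [0.516  0.3727 0.    ] [0.5142 0.3149 0.    ]
0.13 [[np.float64(0.5224), np.float64(0.3708)], [np.float64(0.5655), np.float64(0.3663)], [np.float64(0.5609), np.float64(0.3086)], [np.float64(0.5181), np.float64(0.3117)]] [0.541725 0.33935  0.13    ] w 0.04333428204089693 0.042912119500206417 l 0.059256223301860915 0.05788307179132776
0.14 [[np.float64(0.5208), np.float64(0.3701)], [np.float64(0.5625), np.float64(0.3658)], [np.float64(0.5581), np.float64(0.3099)], [np.float64(0.5166), np.float64(0.3129)]] [0.5395   0.339675 0.14    ] w 0.04192111639734796 0.04160829244273319 l 0.057353988527390126 0.05607289897981021
0.15 [[np.float64(0.5192), np.float64(0.3695)], [np.float64(0.5595), np.float64(0.3652)], [np.float64(0.5553), np.float64(0.3112)], [np.float64(0.5151), np.float64(0.3141)]] [0.537275 0.34     0.15    ] w 0.04052875522391478 0.04030446625375408 l 0.055551507630306494 0.05416308706120807
0.16 [[np.float64(0.5176), np.float64(0.3688)], [np.float64(0.5566), np.float64(0.3647)], [np.float64(0.5524), np.float64(0.3125)], [np.float64(0.5137), np.float64(0.3153)]] [0.535075 0.340325 0.16    ] w 0.039214920629780735 0.03880115977648087 l 0.05364196118711543 0.05236869293767033
```

Run:
```python
from h import *
delta((.536,.340,.245),-4.5)
```

```text
shift [1.536 1.604 1.618] norm 2.75 heading y -1.0 turn 0.58
```

Request:
arm_command:
  motion: "0.4 0.4 0.3 0;0.4 0.4 0.4 0;0.4 0.4 0.4 0;0.34 0.4 0.5 0.3;0 0 0 0.28"
  gripper: 68

```text
time_s: 14.52
ee_pos: [0.5364, 0.3415, 0.24]
eef_rot: [-2.306, -2.131, 0.008]
ft_force: [0.3, -0.7, -0.7]
opening: 0.0681
grip_force: 0.0
```

Request:
arm_command:
  motion: "0 0 0 0;0 0 0 0;0 0 0 0;0 0 0 0;0 0 0 0"

```text
time_s: 14.93
ee_pos: [0.5359, 0.3403, 0.2469]
eef_rot: [2.306, 2.133, 0.003]
ft_force: [-0.3, -0.6, -0.4]
opening: 0.068
grip_force: 0.0
```

Run:
```python
from fit import *
delta((.536,.340,.139),-4.5)
c=cam("wrist");im=c["pixels"].astype(int)
m=((im[...,0]>35)&(im[...,0]>1.8*im[...,1])&(im[...,0]>1.8*im[...,2])).astype(np.uint8)
n,l,st,ce=cv2.connectedComponentsWithStats(m)
print([(s.tolist(),k.round(0)) for s,k in zip(st,ce) if s[4]>300])
print(proj(c,[(.536,.34,.198),(.536,.34,.15),(.513,.34,.15),(.559,.34,.15)]).round())
g=cv2.cvtColor(c["pixels"],cv2.COLOR_RGB2GRAY)
i=np.argmin([np.hypot(*(k-proj(c,(.536,.34,.17))[0]))+(s[4]<800)*1e4 for s,k in zip(st,ce)])
M=(l==i)
for v in range(st[i,1],st[i,1]+st[i,3],8):
    r=np.where(M[v])[0]; print(v,r.min(),r.max(),c["pixels"][v,r.min():r.max():6,0].tolist())
save(c,"w10")
```

```text
shift [-9.000e-03 -1.000e-03  2.697e+00] norm 2.70 heading y -4.5 turn 0.01
[([0, 0, 512, 384, 184964], array([254., 197.])), ([209, 0, 70, 98, 5374], array([245.,  48.])), ([480, 36, 32, 43, 1140], array([497.,  58.])), ([226, 130, 55, 102, 4829], array([253., 181.])), ([490, 179, 22, 16, 301], array([501., 187.]))]
[[254. 215.]
 [254. 193.]
 [225. 195.]
 [283. 191.]]
0 0 511 [62, 62, 63, 67, 84, 152, 156, 158, 152, 144, 101, 54, 33, 31, 30, 30, 30, 26, 27, 29, 23, 21, 26, 101, 188, 193, 192, 188, 188, 187, 185, 193, 193, 197, 196, 193, 192, 189, 196, 193, 180, 105, 81, 81, 78, 195, 192, 177, 153, 134, 98, 54, 33, 35, 48, 132, 124, 116, 111, 103, 69, 34, 39, 35, 36, 29, 38, 197, 203, 202, 201, 204, 206, 206, 209, 204, 208, 205, 203, 200, 201, 199, 198, 197, 197, 197]
8 0 511 [65, 61, 62, 64, 58, 64, 115, 155, 195, 193, 198, 198, 62, 33, 31, 31, 28, 28, 26, 24, 26, 26, 35, 126, 189, 193, 192, 186, 185, 187, 186, 185, 179, 158, 129, 109, 133, 124, 119, 114, 112, 102, 101, 101, 118, 122, 196, 199, 196, 186, 195, 188, 144, 133, 195, 182, 139, 198, 144, 69, 9, 8, 31, 23, 174, 206, 207, 2
[... 17711 characters left out ...]
 13, 10, 13, 11, 14, 10, 11, 11, 16, 11, 11, 52, 118, 111, 117, 117, 132, 195, 195, 43, 11, 9, 13, 12, 9, 10, 14, 14, 7, 8, 13, 11, 15, 12, 12, 13, 12, 13, 17, 15, 12, 13, 9, 9, 10, 16, 15, 10, 10, 11, 16, 11, 11, 16, 12, 11, 9, 12, 11, 15, 153, 206, 158, 118, 121, 119, 118, 196, 15, 11, 11, 12, 8, 11, 11, 6, 12, 11, 12, 10, 15, 15, 12]
376 0 511 [16, 12, 11, 12, 16, 14, 12, 12, 8, 11, 10, 12, 11, 31, 114, 120, 115, 120, 123, 114, 194, 67, 10, 16, 11, 11, 8, 13, 13, 16, 14, 15, 18, 16, 14, 10, 14, 14, 12, 6, 14, 13, 13, 13, 17, 15, 11, 15, 11, 13, 14, 13, 15, 13, 18, 9, 10, 9, 16, 11, 15, 14, 13, 10, 141, 203, 116, 116, 115, 112, 149, 195, 12, 8, 10, 12, 12, 11, 11, 13, 12, 9, 8, 11, 12, 11]
```

The red blob spans u 226–281 against a predicted 225–283, so the bottle is centred between the fingers. I'll descend.

Request:
arm_command:
  motion: "0 0 0.5 0;0 0 0.7 0;0 0 0.6 0;0 0 0.5 0;0 0 0.3 0"

```text
time_s: 15.4
ee_pos: [0.5345, 0.3396, 0.1394]
eef_rot: [-2.306, -2.133, 0.004]
ft_force: [-0.3, -0.1, -0.5]
opening: 0.0679
grip_force: 0.0
```

Request:
arm_command:
  motion: "0 0 0.05 0;0 0 0 0;0 0 0 0;0 0 0 0;0 0 0 0"

```text
time_s: 15.82
ee_pos: [0.5367, 0.3408, 0.1412]
eef_rot: [2.306, 2.133, 0.004]
ft_force: [0.4, -0.2, -0.1]
opening: 0.0679
grip_force: 0.0
```

Run:
```python
from h import *
o=env.observe();print(o["ft_force"]);delta((.536,.340,.139),-4.5)
```

```text
[ 0.38773    -0.19706364 -0.05469378]
shift [-0.022 -0.017  0.056] norm 0.06 heading y -4.5 turn 0.01
```

Request:
arm_command:
  motion: "0 0 0.03 0;0 0 0 0;0 0 0 0;0 0 0 0;0 0 0 0"
  gripper: 40
  grip_force: 45

```text
time_s: 16.23
ee_pos: [0.5363, 0.3406, 0.1392]
eef_rot: [2.306, 2.133, 0.002]
ft_force: [-0.4, -0.0, 3.6]
opening: 0.0417
grip_force: 47.4
```

Request:
arm_command:
  motion: "0 0 -0.1 0;0 0 -0.2 0;0 0 -0.3 0;0 0 -0.4 0;0 0 0 0"

```text
time_s: 16.65
ee_pos: [0.5372, 0.3411, 0.1818]
eef_rot: [2.305, 2.132, 0.007]
ft_force: [-0.2, 0.0, 1.0]
opening: 0.0414
grip_force: 47.0
```

Run:
```python
from h import *
o=env.observe();print(o["ft_force"],o["wrist_torque"],o["opening"],o["qpos"].round(2));delta((.40,.30,.20),-4.5)
```

```text
[-0.1569986   0.0465652   1.01561788] [-0.01205571 -0.07081375  0.03740226] 0.04138907599759833 [ 0.47  0.52  0.15  1.2  -0.    2.11]
shift [-1.289 -3.338 -0.471] norm 3.61 heading y -4.5 turn 0.01
```

Request:
arm_command:
  motion: "0 -0.3 -0.4 0;-0.05 -0.6 -0.4 0;-0.05 -0.8 -0.4 0;-0.1 -0.8 -0.4 0;-0.05 -0.7 -0.2 0"

```text
time_s: 17.07
ee_pos: [0.4061, 0.3403, 0.2518]
eef_rot: [2.306, 2.133, 0.002]
ft_force: [-0.2, 0.4, 0.1]
opening: 0.0417
grip_force: 47.0
```

Run:
```python
from fit import *
c=cam("scene")
im=c["pixels"].astype(int)
m=((im[...,0]>35)&(im[...,0]>1.8*im[...,1])&(im[...,0]>1.8*im[...,2])).astype(np.uint8)
n,l,st,ce=cv2.connectedComponentsWithStats(m)
print([s.tolist() for s in st if 100<s[4]<5000])
print(proj(c,[(.536,.34,.1),(.534,.437,.1)]).round())
o=env.observe();p=o["ee_pos"];print("held bottle expected",proj(c,[p-[0,0,.04],p-[0,0,.139],p+[0,0,.06]]).round().tolist(),o["opening"])
delta((.41,-.25,.25),-6.7)
```

```text
[[261, 5, 51, 58, 1569], [228, 164, 15, 44, 489], [192, 188, 14, 42, 470]]
[[214. 198.]
 [201. 206.]]
held bottle expected [[237.0, 185.0], [237.0, 204.0], [237.0, 164.0]] 0.04188335790830377
shift [-14.707   1.32    0.054] norm 14.77 heading y -4.3 turn 0.40
```

The bottle is held, with its blob at v 164–208 in the scene picture. Now carry it past the greens on the near side.

Request:
arm_command:
  motion: "-0.3 0 0 0;-0.6 0.05 0 0;-0.85 0.07 0 0;-0.9 0.08 0 0;-0.9 0.08 0 0"

```text
time_s: 17.53
ee_pos: [0.4075, 0.1961, 0.2496]
eef_rot: [2.305, 2.134, -0.002]
ft_force: [0.3, -1.3, -0.7]
opening: 0.0416
grip_force: 46.9
```

Request:
arm_command:
  motion: "-0.9 0.08 0 0;-0.9 0.08 0 0;-0.9 0.08 0 0;-0.9 0.08 0 0;-0.9 0.08 0 0"

```text
time_s: 17.95
ee_pos: [0.4091, 0.0148, 0.2499]
eef_rot: [2.307, 2.133, -0.001]
ft_force: [0.4, -0.1, -0.8]
opening: 0.042
grip_force: 46.9
```

Request:
arm_command:
  motion: "-0.9 0.08 0 0;-0.9 0.08 0 0;-0.9 0.08 0 0;-0.9 0.08 0 0;-0.9 0.08 0 0"

```text
time_s: 18.37
ee_pos: [0.4107, -0.1661, 0.2498]
eef_rot: [-2.307, -2.132, 0.001]
ft_force: [1.0, -0.2, -0.0]
opening: 0.0418
grip_force: 46.9
```

Request:
arm_command:
  motion: "-0.85 0.08 0 0.2;-0.7 0.08 0 0.2;-0.5 0.05 0 0;-0.2 0 0 0;0 0 0 0"

```text
time_s: 18.78
ee_pos: [0.4105, -0.2558, 0.2496]
eef_rot: [-2.353, -2.08, 0.001]
ft_force: [0.2, 0.2, -0.6]
opening: 0.0414
grip_force: 46.9
```

Run:
```python
from h import *
o=env.observe();print(o["ee_pos"],o["opening"],o["ft_force"]);delta((.532,-.2625,.19),-6.7)
```

```text
[ 0.41045875 -0.25578285  0.24963003] 0.04136788389689064 [ 0.24475347  0.16853961 -0.56269898]
shift [0.206 3.038 1.488] norm 3.39 heading y -7.0 turn -0.06
```

Request:
arm_command:
  motion: "0 0.4 0 0;0.05 0.8 0.1 0;0.05 0.8 0.4 0;0.05 0.7 0.5 0;0.05 0.33 0.4 0"

```text
time_s: 19.2
ee_pos: [0.5352, -0.2591, 0.1931]
eef_rot: [2.347, 2.087, 0.002]
ft_force: [0.3, 0.4, -1.4]
opening: 0.0418
grip_force: 46.9
```

Request:
arm_command:
  motion: "0 0 0.1 0;0 0 0 0;0 0 0 0;0 0 0 0;0 0 0 0"

```text
time_s: 19.62
ee_pos: [0.5321, -0.2606, 0.1921]
eef_rot: [2.349, 2.083, 0.001]
ft_force: [0.4, 0.5, -1.8]
opening: 0.0419
grip_force: 46.9
```

Run:
```python
from fit import *
o=env.observe();print(o["ee_pos"],o["opening"],o["ft_force"]);delta((.532,-.2625,.15),-6.7)
z0=o["ee_pos"][2]-.139
for n in("side","wrist"):
    c=cam(n);r=fit(c,o["ee_pos"][0],o["ee_pos"][1],np.radians(-6.7),z0,.155);print(n,r)
    im=c["pixels"].astype(int)
    m=((im[...,0]>35)&(im[...,0]>1.8*im[...,1])&(im[...,0]>1.8*im[...,2])).astype(np.uint8)
    print([s.tolist() for s in cv2.connectedComponentsWithStats(m)[2] if 200<s[4]<9000])
    s=sil(c,o["ee_pos"][0],o["ee_pos"][1],np.radians(-6.7),.155,z0);print("model bbox",np.array(cv2.boundingRect(s))/2)
```

```text
[ 0.53211481 -0.26060938  0.19207793] 0.04186560104899319 [ 0.3523948   0.46060146 -1.82192094]
shift [-4.600e-02  1.000e-03  1.052e+00] norm 1.05 heading y -6.9 turn -0.03
side (np.float64(0.5322569033016318), np.float64(-0.2577391456115054), np.float64(-2.6248796468142803), np.float64(0.1531026611328125), '1-IoU', np.float64(0.16819684171869265), array([ 516,  484,   31,   87, 2286], dtype=int32))
[[258, 242, 16, 44, 581]]
model bbox [257.5 239.   17.   49. ]
wrist (np.float64(0.5338247568416745), np.float64(-0.24655229623605635), np.float64(-5.653048645176959), np.float64(0.1494622784569427), '1-IoU', np.float64(0.21713851135861828), array([  408,   282,   201,   381, 63865], dtype=int32))
[[484, 0, 28, 70, 1114]]
model bbox [197.5 142.  113.  230. ]
```

Both views agree with the model to about 1 px, so I'll lower the bottle into nest A.

Request:
arm_command:
  motion: "-0.04 0 0.2 0;0 0 0.3 0;0 0 0.3 0;0 0 0.15 0;0 0 0 0"

```text
time_s: 20.13
ee_pos: [0.5308, -0.2615, 0.1506]
eef_rot: [-2.348, -2.082, 0.002]
ft_force: [-0.2, -0.3, 0.4]
opening: 0.0418
grip_force: 46.9
```

Request:
arm_command:
  motion: "0 0 0 0;0 0 0 0;0 0 0 0;0 0 0 0;0 0 0 0"

```text
time_s: 20.55
ee_pos: [0.5325, -0.2622, 0.1531]
eef_rot: [2.35, 2.084, 0.0]
ft_force: [-0.1, -0.2, -0.3]
opening: 0.042
grip_force: 46.9
```

Run:
```python
from h import *
o=env.observe();print(o["ee_pos"],o["opening"],o["ft_force"],o["wrist_torque"]);delta((.532,-.2625,.1455),-6.7)
```

```text
[ 0.53249672 -0.26221429  0.15305521] 0.04198404417025233 [-0.11959295 -0.20184013 -0.26774707] [-0.0208203  -0.02637932 -0.01615698]
shift [-0.008 -0.012  0.189] norm 0.19 heading y -6.9 turn -0.03
```

Request:
arm_command:
  motion: "-0.01 0 0.06 0;0 0 0.06 0;0 0 0.05 0;0 0 0 0;0 0 0 0"

```text
time_s: 20.97
ee_pos: [0.532, -0.2623, 0.1454]
eef_rot: [-2.35, -2.084, 0.0]
ft_force: [1.2, 0.5, -0.2]
opening: 0.0418
grip_force: 47.0
```

Request:
arm_command:
  motion: "0 0 0.03 0;0 0 0 0;0 0 0 0;0 0 0 0;0 0 0 0"

```text
time_s: 21.38
ee_pos: [0.5321, -0.2625, 0.1452]
eef_rot: [2.35, 2.084, -0.0]
ft_force: [-1.9, 0.1, 5.8]
opening: 0.0416
grip_force: 47.7
```

There is 5.8 N of contact at the expected height, so the bottle is seated. I'll release and rise straight up.

Request:
arm_command:
  motion: "0 0 0 0;0 0 0 0;0 0 0 0;0 0 0 0;0 0 -0.2 0"
  gripper: 68

```text
time_s: 21.8
ee_pos: [0.5311, -0.2617, 0.1509]
eef_rot: [-2.348, -2.083, 0.001]
ft_force: [-0.6, 0.4, -0.2]
opening: 0.0679
grip_force: 0.0
```

Request:
arm_command:
  motion: "0 0 -0.5 0;0 0 -0.8 0;0 0 -0.9 0;0 0 -0.9 0;0 0 -0.8 0"

```text
time_s: 22.22
ee_pos: [0.532, -0.2623, 0.3114]
eef_rot: [2.349, 2.084, 0.001]
ft_force: [1.7, 0.4, 0.3]
opening: 0.0681
grip_force: 0.0
```

Run:
```python
from fit import *
o=env.observe();print(o["ee_pos"],o["opening"],o["ft_force"])
for n in("side","wrist"):
    c=cam(n);r=fit(c,.532,-.2625,np.radians(-6.7),.006,.155);print(n,r)
    s=sil(c,.532,-.2625,np.radians(-6.7),.155,.006);print("model bbox",np.array(cv2.boundingRect(s))/2)
delta((.42,-.25,.31),-6.7);delta((.45,.36,.31),-4.5)
```

```text
[ 0.53199861 -0.26228561  0.31143414] 0.06814834608114753 [1.72101075 0.42909288 0.34168735]
side (np.float64(0.5311651675924295), np.float64(-0.26184187896974437), np.float64(-1.186853966802931), np.float64(0.15471121719284747), '1-IoU', np.float64(0.1600158040300277), array([ 516,  499,   32,   87, 2146], dtype=int32))
model bbox [257.5 249.   17.   47. ]
wrist (np.float64(0.5340150397482357), np.float64(-0.2579850614189163), np.float64(-8.51307612744687), np.float64(0.1576621711750813), '1-IoU', np.float64(0.15407834259449815), array([  457,   248,    90,   156, 12345], dtype=int32))
model bbox [226.  124.5  48.5  82. ]
shift [ 1.000e-03 -2.881e+00  1.110e-01] norm 2.88 heading y -6.9 turn -0.03
shift [15.231 -3.957  0.022] norm 15.74 heading y -6.9 turn -0.39
```

Bottle 1 is in place. Now to the second red bottle.

Request:
arm_command:
  motion: "0.5 -0.13 0 0;0.9 -0.23 0 0;0.95 -0.25 0 0;0.95 -0.25 0 0;0.95 -0.25 0 0"

```text
time_s: 22.73
ee_pos: [0.5076, -0.0868, 0.3083]
eef_rot: [-2.351, -2.083, 0.0]
ft_force: [1.0, 1.3, 0.7]
opening: 0.0678
grip_force: 0.0
```

Request:
arm_command:
  motion: "0.95 -0.25 0 0;0.95 -0.25 0 0;0.95 -0.25 0 0;0.95 -0.25 0 0;0.95 -0.25 0 0"

```text
time_s: 23.15
ee_pos: [0.4805, 0.1081, 0.3085]
eef_rot: [2.35, 2.084, 0.0]
ft_force: [-0.3, -0.3, -0.1]
opening: 0.0679
grip_force: 0.0
```

Request:
arm_command:
  motion: "0.95 -0.25 0 0;0.95 -0.25 0 0;0.95 -0.25 0 0;0.95 -0.25 0 -0.2;0.95 -0.25 0 -0.2"

```text
time_s: 23.57
ee_pos: [0.4528, 0.3027, 0.3084]
eef_rot: [2.305, 2.135, -0.0]
ft_force: [0.7, -0.4, -0.1]
opening: 0.068
grip_force: 0.0
```

Request:
arm_command:
  motion: "0.9 -0.2 0 0;0.6 -0.15 0 0;0 0 0 0;0 0 0 0;0 0 0 0"

```text
time_s: 23.98
ee_pos: [0.4442, 0.3611, 0.3082]
eef_rot: [2.306, 2.133, -0.001]
ft_force: [-0.5, -0.0, 0.5]
opening: 0.0678
grip_force: 0.0
```

Run:
```python
from fit import *
o=env.observe();print(o["ee_pos"],o["qpos"].round(2))
c=cam("wrist");im=c["pixels"]
m,st=mask(c,(.534,.437,.1));print(st/2)
for a in(-6,-3,0,3,6):
    s=sil(c,.534,.437,np.radians(a),.155);print(a,np.array(cv2.boundingRect(s))/2,1-(s&m).sum()/(s|m).sum())
print("cap",proj(c,(.534,.437,.198)))
save(c,"w11")
cv2.imwrite("pics/far.png",cv2.resize(im[max(0,st[1]//2-20):st[1]//2+st[3]//2+20,st[0]//2-30:st[0]//2+st[2]//2+30,::-1],None,fx=5,fy=5,interpolation=cv2.INTER_CUBIC));print(max(0,st[1]//2-20),st[0]//2-30)
```

```text
[0.44424201 0.3611455  0.30821439] [ 0.57  0.37  0.25  1.45 -0.    2.22]
[ 304.    40.    76.    68.5 8371. ]
-6 [296.  46.  83.  80.] 0.34043100124244896
-3 [297.   47.   82.   78.5] 0.3449230900336614
0 [296.5  46.   82.5  80.5] 0.3462014775590383
3 [295.   45.   84.   82.5] 0.3570976320121565
6 [294.   44.   85.   84.5] 0.36558913783681535
cap [[362.40461146  84.92968275]]
20 274
```

Run:
```python
from fit import *
c=cam("wrist")
for q in[(.534,.437),(.536,.447)]: print(fit(c,*q,np.radians(0),0,.15))
m,st=mask(c,(.534,.437,.1));m=m[::2,::2]
for v in range(38,112,6):
    r=np.where(m[v])[0]
    if len(r): print(v,r.min(),r.max(),c["pixels"][v,r.min():r.max():5,0].tolist())
```

```text
(np.float64(0.5396287711868063), np.float64(0.4448160230538342), np.float64(-12.127610405843503), np.float64(0.16011157585890032), '1-IoU', np.float64(0.24164230909755202), array([  607,    78,   152,   138, 16715], dtype=int32))
(np.float64(0.5401625468386103), np.float64(0.4448140053709449), np.float64(-12.037704940711091), np.float64(0.16376852117225135), '1-IoU', np.float64(0.24195606599216113), array([  607,    78,   152,   138, 16715], dtype=int32))
44 329 370 [129, 124, 119, 112, 105, 99, 95, 92, 106]
50 320 370 [56, 86, 103, 136, 130, 124, 117, 114, 114, 111]
56 312 372 [53, 49, 49, 111, 124, 128, 143, 131, 122, 141, 143, 166]
62 305 377 [51, 51, 51, 51, 71, 121, 131, 138, 142, 119, 154, 151, 169, 148, 145]
68 304 379 [55, 50, 50, 52, 52, 117, 129, 100, 123, 94, 194, 177, 180, 173, 116]
74 305 378 [53, 53, 50, 48, 57, 118, 128, 84, 126, 115, 199, 179, 180, 152, 172]
80 306 373 [52, 51, 50, 49, 62, 115, 120, 93, 131, 103, 144, 183, 184, 185]
86 306 373 [58, 51, 50, 47, 57, 111, 115, 126, 124, 108, 105, 107, 131, 124]
92 307 373 [49, 50, 48, 50, 64, 112, 119, 118, 120, 127, 135, 133, 127, 118]
98 308 373 [47, 48, 49, 49, 75, 112, 97, 101, 108, 115, 122, 128, 125]
104 308 363 [48, 48, 48, 49, 62, 68, 75, 82, 90, 98, 100]
```

Run:
```python
from h import *
c=cam("wrist");p=c["pixels"].astype(int)
m=((p[...,0]>35)&(p[...,0]>1.8*p[...,1])&(p[...,0]>1.8*p[...,2]))
L=[];S=[];Rr=[]
for v in range(68,104,2):
    r=np.where(m[v,290:390])[0]+290
    L.append(onz(c,r.min()-.5,v,0)[:2])
    seg=p[v,r.min()+10:r.min()+35,0].astype(float);i=np.argmax(np.diff(seg));S.append(onz(c,r.min()+10+i+.5,v,.14)[:2])
    if v>78:Rr.append(onz(c,r.max()+.5,v,.14)[:2])
for n,a in(("base left",L),("shoulder left",S),("right .14",Rr)):
    a=np.array(a);k=np.polyfit(a[:,1],a[:,0],1);print(n,"yaw",-np.degrees(np.arctan(k[0])).round(1),"x at y=.445",np.polyval(k,.445).round(4),a[:,1].min().round(3),a[:,1].max().round(3))
for u,v in[(364,72),(366,70),(367,72)]: print("cap",onz(c,u,v,.198))
col=np.where(m[:,335])[0];col=col[(col>30)&(col<115)];print("col335",col.min(),col.max(),onz(c,335,col.max(),.14),onz(c,335,col.min(),.14),onz(c,335,col.min(),0))
# bright map of cap region
print(p[54:92:3,345:385:3,0])
```

```text
base left yaw 3.3 x at y=.445 0.523 0.423 0.469
shoulder left yaw 3.0 x at y=.445 0.52 0.424 0.455
right .14 yaw -3.3 x at y=.445 0.5654 0.421 0.442
cap [0.53587452 0.44579666 0.198     ]
cap [0.53743165 0.44717452 0.198     ]
cap [0.53821272 0.44565715 0.198     ]
col335 43 105 [0.52785766 0.42066162 0.14      ] [0.52902482 0.47696418 0.14      ] [0.56547518 0.49840765 0.        ]
[[134 126 119 125 121 120 142 168 154 169 197 108 144 153]
 [142 117 122 134 175 176 168 165 174 166 182 109 145 153]
 [135 144 119 162 138 142 148 146 131  80 151 109 146 153]
 [134 121 161 175 155 171 177 180 169  73 145 136 146 154]
 [119  90 181 189 173 179 178 179 172  79 138 153 146 152]
 [123  81 182 194 177 180 178 180 173  80 144 158 146 156]
 [123  76 183 200 179 180 179 179 173  81 161 154 148 156]
 [102  80 159 198 179 179 178 180 159 107 173 129 147 155]
 [110 126  82 139 174 179 183 186 182 182 181 128 146 152]
 [119 107  86  88 162 177 183 182 182 154 183 126 145 151]
 [114 123 109 104  81  95 126 132 131 116 176 100 149 153]
 [130  90  95 104 103 114 132 132 130 113 143  98 151 155]
 [123 121 127 133 131 134 132 130 127 115 128  99 152 154]]
```

Run:
```python
from h import *
delta((.539,.446,.248),3)
```

```text
shift [2.32  2.18  1.515] norm 3.53 heading y -4.6 turn -1.26
```

Request:
arm_command:
  motion: "0.5 0.45 0.1 0;0.6 0.58 0.3 0;0.6 0.57 0.4 0;0.45 0.4 0.4 0;0.17 0.18 0.3 -0.6"

```text
time_s: 24.55
ee_pos: [0.5406, 0.4477, 0.2458]
eef_rot: [-2.238, -2.204, 0.002]
ft_force: [-1.3, -0.2, -0.1]
opening: 0.068
grip_force: 0.0
```

Request:
arm_command:
  motion: "0 0 0 -0.65;0 0 0 0;0 0 0 0;0 0 0 0;0 0 0 0"

```text
time_s: 24.97
ee_pos: [0.5387, 0.4471, 0.2498]
eef_rot: [2.163, 2.278, 0.003]
ft_force: [0.3, -0.4, -0.4]
opening: 0.068
grip_force: 0.0
```

Run:
```python
from h import *
o=env.observe();print(o["ee_pos"],o["qpos"].round(2));delta((.539,.446,.139),3)
c=cam("wrist");p=c["pixels"].astype(int)
m=((p[...,0]>35)&(p[...,0]>1.8*p[...,1])&(p[...,0]>1.8*p[...,2])).astype(np.uint8)
n,l,st,ce=cv2.connectedComponentsWithStats(m)
print([s.tolist() for s in st[1:] if s[4]>500])
i=1+np.argmin([np.hypot(*(k-[254,181]))+(s[4]<800)*1e4 for s,k in zip(st[1:],ce[1:])])
for v in range(st[i,1],st[i,1]+st[i,3],10):
    r=np.where(l[v]==i)[0];print(v,r.min(),r.max(),(r.min()+r.max())/2)
save(c,"w12",(150,80,362,250),3.7)
```

```text
[0.53868913 0.44707647 0.24976745] [ 0.6   0.67  0.58  1.48 -0.    2.12]
shift [-3.000e-02  2.000e-03  2.769e+00] norm 2.77 heading y 3.0 turn -0.01
[[225, 132, 54, 94, 4503], [460, 183, 41, 35, 1151]]
132 243 271 257.0
142 234 275 254.5
152 231 276 253.5
162 225 278 251.5
172 226 278 252.0
182 227 278 252.5
192 228 278 253.0
202 228 278 253.0
212 229 278 253.5
222 231 276 253.5
```

View pics/w12.png

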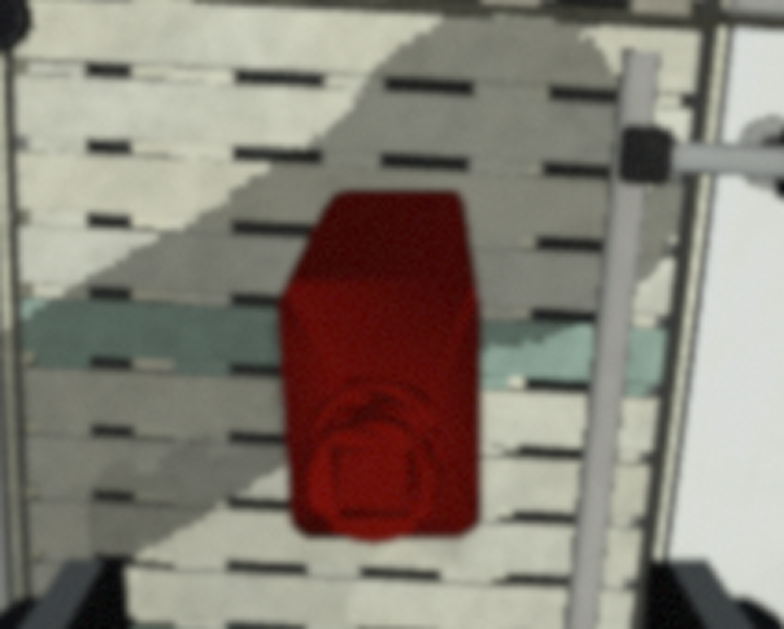

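The bottle is between the fingers: its shoulder edges are at u 283–478 with the centre at 385, matching the image centre line. It is rotated about 1.3° further. I'll descend with a small turn.

Request:
arm_command:
  motion: "0 -0.02 0.5 -0.2;0 0 0.7 0;0 0 0.6 0;0 0 0.5 0;0 0 0.3 0"

```text
time_s: 25.43
ee_pos: [0.5364, 0.4465, 0.1423]
eef_rot: [-2.138, -2.301, 0.004]
ft_force: [-0.0, -0.1, -0.4]
opening: 0.068
grip_force: 0.0
```

Request:
arm_command:
  motion: "0 0 0.05 0;0 0 0 0;0 0 0 0;0 0 0 0;0 0 0 0"

```text
time_s: 25.85
ee_pos: [0.5385, 0.448, 0.1442]
eef_rot: [2.137, 2.302, 0.004]
ft_force: [-0.1, 0.6, -0.6]
opening: 0.0683
grip_force: 0.0
```

Run:
```python
from h import *
o=env.observe();print(o["ft_force"],o["ee_pos"]);delta((.538,.447,.139),4.3)
```

```text
[-0.11915811  0.5752528  -0.5693651 ] [0.53849865 0.44802053 0.14419831]
shift [-0.025 -0.015  0.13 ] norm 0.13 heading y 4.2 turn -0.01
```

Request:
arm_command:
  motion: "-0.02 -0.01 0.06 0;0 0 0.05 0;0 0 0 0;0 0 0 0;0 0 0 0"

```text
time_s: 26.27
ee_pos: [0.5373, 0.4465, 0.1379]
eef_rot: [-2.138, -2.302, 0.0]
ft_force: [-0.4, 0.5, -0.2]
opening: 0.0682
grip_force: 0.0
```

Request:
arm_command:
  motion: "0 0 0 0;0 0 0 0;0 0 0 0;0 0 0 0;0 0 0 0"
  gripper: 40
  grip_force: 45

```text
time_s: 26.68
ee_pos: [0.5375, 0.4468, 0.1383]
eef_rot: [2.138, 2.302, 0.001]
ft_force: [0.2, 0.1, 1.0]
opening: 0.042
grip_force: 45.6
```

Request:
arm_command:
  motion: "0 0 -0.1 0;0 0 -0.2 0;0 0 -0.3 0;0 0 -0.4 0;0 0 0 0"

```text
time_s: 27.1
ee_pos: [0.5386, 0.4475, 0.182]
eef_rot: [2.137, 2.301, 0.008]
ft_force: [0.1, 0.6, 0.7]
opening: 0.0422
grip_force: 45.2
```

Run:
```python
from h import *
o=env.observe();print(o["ft_force"],o["opening"],o["qpos"].round(2));delta((.405,.40,.25),4.3)
```

```text
[0.06775168 0.5948037  0.73986121] 0.042206700802810034 [ 0.6   0.66  0.4   1.3  -0.    2.1 ]
shift [-0.932 -3.412 -1.719] norm 3.93 heading y 4.2 turn -0.01
```

Run:
```python
from h import *
c=cam("side");print("blue",onz(c,380*.64,208*.64,0),onz(c,379*.64,163*.64,.198))
c=cam("scene");print("blue",onz(c,280*.64,424*.64,0),onz(c,276*.64,358*.64,.198))
```

```text
blue [0.4042556  0.76231837 0.        ] [0.40972065 0.73314154 0.198     ]
blue [0.3940737  0.75685913 0.        ] [0.40190705 0.74456693 0.198     ]
```

Request:
arm_command:
  motion: "-0.1 -0.3 -0.4 0;-0.15 -0.6 -0.4 0;-0.2 -0.9 -0.3 0;-0.25 -0.9 -0.3 0;-0.25 -0.7 -0.3 0"

```text
time_s: 27.62
ee_pos: [0.4016, 0.3975, 0.2452]
eef_rot: [-2.136, -2.302, 0.004]
ft_force: [-0.5, 0.0, 0.8]
opening: 0.0421
grip_force: 45.5
```

Run:
```python
from h import *
o=env.observe();print(o["ee_pos"],o["opening"]);delta((.402,-.07,.25),-9.9)
```

```text
[0.40160607 0.39754579 0.24518761] 0.04213722271288646
shift [-11.657  -0.862  -0.104] norm 11.69 heading y 4.3 turn 2.36
```

Request:
arm_command:
  motion: "-0.3 -0.02 -0.1 0;-0.6 -0.04 0 0;-0.9 -0.07 0 0;-0.9 -0.07 0 0;-0.9 -0.07 0 0"

```text
time_s: 28.03
ee_pos: [0.4039, 0.2526, 0.249]
eef_rot: [-2.136, -2.303, 0.002]
ft_force: [0.8, 0.8, -0.3]
opening: 0.0418
grip_force: 45.6
```

Request:
arm_command:
  motion: "-0.9 -0.07 0 0;-0.9 -0.07 0 0;-0.9 -0.07 0 0;-0.9 -0.07 0 0;-0.9 -0.07 0 0"

```text
time_s: 28.45
ee_pos: [0.4032, 0.0718, 0.2493]
eef_rot: [-2.137, -2.302, 0.001]
ft_force: [0.7, -0.2, -0.5]
opening: 0.0417
grip_force: 45.6
```

Request:
arm_command:
  motion: "-0.9 -0.07 0 0;-0.9 -0.07 0 0;-0.8 -0.06 0 0;-0.6 -0.04 0 0.36;-0.3 0 0 0.6"

```text
time_s: 28.87
ee_pos: [0.4037, -0.0697, 0.2493]
eef_rot: [-2.257, -2.185, 0.002]
ft_force: [0.9, 0.7, -0.6]
opening: 0.0421
grip_force: 45.6
```

Request:
arm_command:
  motion: "0 0 0 0.7;0 0 0 0.7;0 0 0 0;0 0 0 0;0 0 0 0"

```text
time_s: 29.28
ee_pos: [0.4039, -0.0667, 0.2496]
eef_rot: [-2.403, -2.023, 0.001]
ft_force: [0.0, 0.0, -0.7]
opening: 0.0422
grip_force: 45.6
```

Run:
```python
from h import *
o=env.observe();print(o["ee_pos"],o["opening"]);delta((.4875,-.0865,.19),-9.9)
```

```text
[ 0.40387622 -0.06665169  0.24964362] 0.042181151930742976
shift [-0.132  2.146  1.489] norm 2.62 heading y -9.8 turn 0.01
```

Request:
arm_command:
  motion: "-0.03 0.4 0.1 0;-0.03 0.6 0.3 0;-0.03 0.6 0.4 0;-0.04 0.4 0.4 0;0 0.15 0.27 0"

```text
time_s: 29.7
ee_pos: [0.4896, -0.0869, 0.1897]
eef_rot: [2.403, 2.023, -0.0]
ft_force: [0.6, 1.0, -1.5]
opening: 0.0419
grip_force: 45.7
```

Request:
arm_command:
  motion: "0 0 0.05 0;0 0 0 0;0 0 0 0;0 0 0 0;0 0 0 0"

```text
time_s: 30.12
ee_pos: [0.4878, -0.0866, 0.1904]
eef_rot: [2.404, 2.02, 0.001]
ft_force: [-0.6, 0.2, 0.4]
opening: 0.0418
grip_force: 45.7
```

Run:
```python
from fit import *
o=env.observe();print(o["ee_pos"],o["opening"],o["ft_force"]);delta((.4875,-.0865,.15),-9.9)
z0=o["ee_pos"][2]-.138
for n in("side","wrist"):
    c=cam(n);m,st=mask(c,o["ee_pos"]-[0,0,.04]);s=sil(c,o["ee_pos"][0],o["ee_pos"][1],np.radians(-9.9),.155,z0);print(n,"mask",st/2,"model",np.array(cv2.boundingRect(s))/2)
# compare with nest floor corners seen now
p=c["pixels"]
print(proj(c,[(.4875+a,-.0865+b,.006) for a,b in[(.034,.033),(.021,-.043),(-.034,-.035),(-.02,.042)]]).round())
```

```text
[ 0.48780498 -0.08657348  0.19040002] 0.04181025085873901 [-0.6194075   0.21553065  0.36503017]
shift [ 1.00e-03 -9.00e-03  1.01e+00] norm 1.01 heading y -9.9 turn -0.00
side mask [ 246.5  203.5   17.5   43.5 1088.5] model [245. 201.  17.  48.]
wrist mask [  203.5   143.    106.5   188.5 32566.5] model [197.5 142.5 113.5 232.5]
[[280. 132.]
 [279. 203.]
 [229. 204.]
 [227. 133.]]
```

Run:
```python
from fit import *
o=env.observe();z0=o["ee_pos"][2]-.138
for n in("side","scene"):
    c=cam(n);m,st=mask(c,o["ee_pos"]-[0,0,.04]);s=sil(c,*o["ee_pos"][:2],np.radians(-9.9),.155,z0)
    print(n,[( v/2,((a.min()+a.max())/4,(b.min()+b.max())/4,len(a)/2,len(b)/2)) for v in range(st[1],st[1]+st[3],8) for a,b in[(np.where(m[v])[0],np.where(s[v])[0])] if len(a) and len(b)], np.array(cv2.boundingRect(s))/2,st/2)
    # bottle 1 in nest A for reference
    m,st=mask(c,(.532,-.2625,.1));s=sil(c,.532,-.2625,np.radians(-6.7),.155,.006)
    print(n,"ref",[( v/2,((a.min()+a.max())/4,(b.min()+b.max())/4)) for v in range(st[1],st[1]+st[3],12) for a,b in[(np.where(m[v])[0],np.where(s[v])[0])] if len(a) and len(b)])
```

```text
side [(203.0, (np.float64(251.5), np.float64(253.25), 0.5, 8.0)), (207.0, (np.float64(254.25), np.float64(255.0), 8.0, 13.5)), (211.0, (np.float64(253.5), np.float64(254.25), 11.5, 15.0)), (215.0, (np.float64(252.75), np.float64(253.75), 12.0, 16.0)), (219.0, (np.float64(253.25), np.float64(253.25), 12.0, 17.0)), (223.0, (np.float64(254.5), np.float64(253.5), 13.5, 16.5)), (227.0, (np.float64(255.0), np.float64(253.5), 13.5, 16.5)), (231.0, (np.float64(255.5), np.float64(253.5), 15.5, 16.5)), (235.0, (np.float64(255.5), np.float64(253.75), 15.5, 16.0)), (239.0, (np.float64(255.0), np.float64(253.25), 15.5, 15.0)), (243.0, (np.float64(254.25), np.float64(253.0), 13.0, 13.5))] [245. 201.  17.  48.] [ 246.5  203.    17.    44.  1088. ]
side ref [(249.0, (np.float64(264.0), np.float64(266.25))), (255.0, (np.float64(266.0), np.float64(266.75))), (261.0, (np.float64(266.0), np.float64(266.0))), (267.0, (np.float64(266.0), np.float64(265.5))), (273.0, (np.float64(265.75), np.float64(265.5))), (279.0, (np.float64(265.5), np.float64(265.25))), (285.0, (np.float64(265.0), np.float64(265.25))),
[... 345 characters left out ...]
0.25), 21.0, 15.0)), (160.5, (np.float64(275.25), np.float64(270.25), 22.0, 15.0)), (164.5, (np.float64(275.0), np.float64(270.25), 22.5, 15.0)), (168.5, (np.float64(273.5), np.float64(269.75), 19.5, 15.0)), (172.5, (np.float64(269.75), np.float64(269.75), 13.0, 15.0)), (176.5, (np.float64(268.5), np.float64(268.5), 6.5, 8.5))] [262.5 139.5  16.   39. ] [ 263.   140.5   23.5   37.5 1191.5]
scene ref [(140.5, (np.float64(282.25), np.float64(281.0))), (146.5, (np.float64(276.5), np.float64(280.5))), (152.5, (np.float64(275.25), np.float64(280.0))), (158.5, (np.float64(275.0), np.float64(280.0))), (164.5, (np.float64(275.0), np.float64(279.5))), (170.5, (np.float64(270.0), np.float64(278.25)))]
```

Run:
```python
from fit import *
o=env.observe();z0=o["ee_pos"][2]-.138
c=cam("wrist");m,st=mask(c,o["ee_pos"]-[0,0,.04])
for d in(0,.004):
    s=sil(c,o["ee_pos"][0]+d,o["ee_pos"][1],np.radians(-9.9),.155,z0)
    print(d,[(v//2,a.min()/2,a.max()/2,b.min()/2,b.max()/2) for v in range(290,400,12) for a,b in[(np.where(m[v])[0],np.where(s[v])[0])] if len(a) and len(b)])
```

```text
0 [(145, np.float64(236.5), np.float64(285.0), np.float64(228.5), np.float64(279.0)), (151, np.float64(232.5), np.float64(287.5), np.float64(225.0), np.float64(282.5)), (157, np.float64(229.5), np.float64(289.0), np.float64(221.5), np.float64(286.0)), (163, np.float64(224.5), np.float64(290.5), np.float64(218.5), np.float64(289.5)), (169, np.float64(222.0), np.float64(291.5), np.float64(215.0), np.float64(292.5)), (175, np.float64(220.0), np.float64(292.5), np.float64(211.5), np.float64(296.0)), (181, np.float64(217.0), np.float64(293.5), np.float64(208.5), np.float64(299.5)), (187, np.float64(215.5), np.float64(295.0), np.float64(205.0), np.float64(303.0)), (193, np.float64(213.0), np.float64(296.5), np.float64(201.5), np.float64(306.5)), (199, np.float64(210.0), np.float64(298.0), np.float64(198.5), np.float64(309.5))]
0.004 [(145, np.float64(236.5), np.float64(285.0), np.float64(232.5), np.float64(284.0)), (151, np.float64(232.5), np.float64(287.5), np.float64(229.5), np.float64(288.0)), (157, np.float64(229.5), np.float64(289.0), np.float64(227.0), np.float64(292.0)), (163, np.float64(224.5), np.float64(290.5), np.float64(224.0), np.float64(296.0)), (169, np.float64(222.0), np.float64(291.5), np.float64(221.0), np.float64(300.0)), (175, np.float64(220.0), np.float64(292.5), np.float64(218.5), np.float64(304.5)), (181, np.float64(217.0), np.float64(293.5), np.float64(215.5), np.float64(308.5)), (187, np.float64(215.5), np.float64(295.0), np.float64(212.5), np.float64(312.5)), (193, np.float64(213.0), np.float64(296.5), np.float64(210.0), np.float64(316.5)), (199, np.float64(210.0), np.float64(298.0), np.float64(207.0), np.float64(320.5))]
```

The side and wrist views both show the bottle's base about 5 mm towards +x of the grip, a small tilt in hand. I'll shift by that amount so the base enters the nest centrally.

Request:
arm_command:
  motion: "0 -0.06 0 0;0 -0.06 0.2 0;0 0 0.3 0;0 0 0.3 0;0 0 0.05 0"

```text
time_s: 30.78
ee_pos: [0.4813, -0.0853, 0.1529]
eef_rot: [-2.403, -2.019, 0.003]
ft_force: [-0.2, 0.2, -0.6]
opening: 0.0424
grip_force: 45.6
```

Request:
arm_command:
  motion: "0 0 0 0;0 0 0 0;0 0 0 0;0 0 0 0;0 0 0 0"

```text
time_s: 31.2
ee_pos: [0.4836, -0.0859, 0.1559]
eef_rot: [2.404, 2.02, 0.001]
ft_force: [-0.4, 0.0, -0.9]
opening: 0.0419
grip_force: 45.6
```

Run:
```python
from h import *
o=env.observe();print(o["ee_pos"],o["opening"],o["ft_force"]);delta((.4828,-.0855,.1445),-9.9)
```

```text
[ 0.48364193 -0.08592036  0.15587597] 0.041909652878848104 [-0.38205825  0.0325413  -0.8684134 ]
shift [ 0.007 -0.023  0.284] norm 0.29 heading y -9.9 turn -0.00
```

Request:
arm_command:
  motion: "0 0 0.08 0;0 0 0.06 0;0 0 0.05 0;0 0 0 0;0 0 0 0"

```text
time_s: 31.62
ee_pos: [0.4829, -0.0857, 0.1474]
eef_rot: [-2.405, -2.021, 0.001]
ft_force: [-0.3, 0.6, -0.8]
opening: 0.042
grip_force: 45.7
```

Request:
arm_command:
  motion: "0 0 0.05 0;0 0 0 0;0 0 0 0;0 0 0 0;0 0 0 0"

```text
time_s: 32.03
ee_pos: [0.4832, -0.0858, 0.1458]
eef_rot: [2.405, 2.021, -0.0]
ft_force: [-0.5, 0.8, 0.3]
opening: 0.042
grip_force: 45.7
```

Request:
arm_command:
  motion: "0 0 0.03 0;0 0 0 0;0 0 0 0;0 0 0 0;0 0 0 0"

```text
time_s: 32.45
ee_pos: [0.4832, -0.0858, 0.1445]
eef_rot: [2.405, 2.021, 0.0]
ft_force: [0.0, -0.6, -0.4]
opening: 0.042
grip_force: 45.7
```

Request:
arm_command:
  motion: "0 0 0.04 0;0 0 0 0;0 0 0 0;0 0 0 0;0 0 0 0"

```text
time_s: 32.87
ee_pos: [0.4837, -0.0857, 0.1442]
eef_rot: [2.404, 2.021, 0.002]
ft_force: [-1.6, 1.1, 8.0]
opening: 0.0417
grip_force: 45.0
```

Request:
arm_command:
  motion: "0 0 0.02 0;0 0 0 0;0 0 0 0;0 0 0 0;0 0 0 0"

```text
time_s: 33.28
ee_pos: [0.4838, -0.0857, 0.1442]
eef_rot: [2.404, 2.02, 0.002]
ft_force: [-3.8, 1.0, 13.1]
opening: 0.0418
grip_force: 45.3
```

Request:
arm_command:
  motion: "0 0 -0.04 0;0 0 0 0;0 0 0 0;0 0 0 0;0 0 0 0"

```text
time_s: 33.7
ee_pos: [0.4836, -0.0858, 0.1442]
eef_rot: [2.404, 2.021, 0.001]
ft_force: [0.1, 1.4, 5.9]
opening: 0.0418
grip_force: 46.2
```

Request:
arm_command:
  motion: "0 0 0 0;0 0 0 0;0 0 0 0;0 0 0 0;0 0 0 0"
  gripper: 68

```text
time_s: 34.12
ee_pos: [0.483, -0.0858, 0.1434]
eef_rot: [-2.405, -2.021, 0.001]
ft_force: [0.6, -0.3, 0.6]
opening: 0.0683
grip_force: 0.0
```

Run:
```python
from fit import *
o=env.observe();print(o["ee_pos"],o["opening"],o["ft_force"])
c=cam("wrist");m,st=mask(c,(.4875,-.0865,.11));s=sil(c,.4875,-.0865,np.radians(-9.9),.155,.006)
print([(v//2,(a.min()+a.max())/4,(b.min()+b.max())/4) for v in range(st[1]+4,st[1]+st[3],20) for a,b in[(np.where(m[v])[0],np.where(s[v])[0])] if len(a) and len(b)])
c=cam("side");m,st=mask(c,(.4875,-.0865,.11));s=sil(c,.4875,-.0865,np.radians(-9.9),.155,.006);print(st/2,np.array(cv2.boundingRect(s))/2)
```

```text
[ 0.48295348 -0.08576784  0.14339018] 0.06826676478982151 [ 0.55299424 -0.25590317  0.59485409]
[(145, np.float64(261.0), np.float64(259.25)), (155, np.float64(261.0), np.float64(260.25)), (165, np.float64(259.75), np.float64(261.5)), (175, np.float64(258.75), np.float64(262.5)), (185, np.float64(257.75), np.float64(263.5)), (195, np.float64(258.0), np.float64(264.5)), (205, np.float64(256.25), np.float64(265.0)), (215, np.float64(256.25), np.float64(265.0)), (225, np.float64(256.25), np.float64(265.0)), (235, np.float64(256.25), np.float64(264.75)), (245, np.float64(256.5), np.float64(264.75)), (255, np.float64(256.5), np.float64(264.5)), (265, np.float64(256.5), np.float64(264.5)), (275, np.float64(256.5), np.float64(264.25)), (285, np.float64(256.5), np.float64(264.25)), (295, np.float64(257.5), np.float64(264.25)), (305, np.float64(257.0), np.float64(264.0)), (315, np.float64(258.5), np.float64(264.0)), (325, np.float64(251.75), np.float64(263.75))]
[ 246.5  213.    16.5   41.5 1047. ] [245.5 210.5  16.5  46. ]
```

Request:
arm_command:
  motion: "0 0.05 -0.1 0;0 0.05 -0.3 0;0 0 -0.6 0;0 0 -0.9 0;0 0 -0.9 0"

```text
time_s: 34.63
ee_pos: [0.4862, -0.0862, 0.2564]
eef_rot: [-2.404, -2.02, 0.002]
ft_force: [0.7, -0.3, 0.7]
opening: 0.0679
grip_force: 0.0
```

Request:
arm_command:
  motion: "0 0 -0.9 0;0 0 -0.7 0;0 0 0 0;0 0 0 0;0 0 0 0"

```text
time_s: 35.05
ee_pos: [0.4871, -0.0865, 0.3193]
eef_rot: [-2.405, -2.021, 0.0]
ft_force: [0.3, -0.2, -0.3]
opening: 0.0678
grip_force: 0.0
```

Run:
```python
from fit import *
o=env.observe();print(o["ee_pos"],o["ft_force"])
for n in("wrist","side"):
    c=cam(n)
    for nm,x,y,a in(("B",.4875,-.0865,-9.9),("A",.532,-.2625,-6.7)):
        if n=="wrist" and nm=="A":continue
        m,st=mask(c,(x,y,.11));s=sil(c,x,y,np.radians(a),.155,.006)
        print(n,nm,[(v//2,(a.min()+a.max())/4,(b.min()+b.max())/4) for v in range(st[1]+4,st[1]+st[3],16) for a,b in[(np.where(m[v])[0],np.where(s[v])[0])] if len(a) and len(b)],st/2,np.array(cv2.boundingRect(s))/2)
save(c,"final_side")
c=cam("scene");save(c,"final_scene")
```

```text
[ 0.4870979  -0.08646206  0.31932403] [ 0.31592166 -0.15127004 -0.27383814]
wrist B [(129, np.float64(255.25), np.float64(254.0)), (137, np.float64(252.25), np.float64(254.25)), (145, np.float64(251.0), np.float64(254.5)), (153, np.float64(251.5), np.float64(254.25)), (161, np.float64(250.75), np.float64(254.5)), (169, np.float64(251.0), np.float64(254.5)), (177, np.float64(251.25), np.float64(254.25)), (185, np.float64(250.75), np.float64(254.25)), (193, np.float64(251.5), np.float64(254.5))] [ 229.   127.    45.    72.5 5815. ] [230.5 126.5  48.5  80.5]
side B [(213, np.float64(252.25), np.float64(253.25)), (221, np.float64(253.25), np.float64(254.25)), (229, np.float64(253.75), np.float64(253.5)), (237, np.float64(254.5), np.float64(253.75)), (245, np.float64(253.75), np.float64(253.75)), (253, np.float64(253.5), np.float64(253.0))] [ 247.   211.5   16.    43.  1055. ] [245.5 210.5  16.5  46. ]
side A [(251, np.float64(265.5), np.float64(265.5)), (259, np.float64(266.0), np.float64(266.5)), (267, np.float64(266.0), np.float64(265.5)), (275, np.float64(266.0), np.float64(265.25)), (283, np.float64(265.0), np.float64(265.25)), (291, np.float64(265.5), np.float64(264.75))] [ 258.5  249.5   15.    43.5 1073. ] [257.5 249.   17.   47. ]
```

Both bottles look seated. I'll view A from the same relative pose as a reference for B's tilt reading.

Request:
arm_command:
  motion: "-0.6 0.27 0 0;-0.85 0.38 0 0;-0.85 0.38 0 0;-0.85 0.38 0 0;-0.85 0.38 0 0"

```text
time_s: 35.62
ee_pos: [0.5297, -0.2576, 0.3184]
eef_rot: [-2.403, -2.02, 0.001]
ft_force: [0.8, 1.0, -0.0]
opening: 0.068
grip_force: 0.0
```

Request:
arm_command:
  motion: "-0.14 0.07 0 -0.53;0 0 0 0;0 0 0 0;0 0 0 0;0 0 0 0"

```text
time_s: 36.03
ee_pos: [0.5316, -0.261, 0.3198]
eef_rot: [-2.347, -2.088, -0.0]
ft_force: [-0.3, -0.2, -0.4]
opening: 0.0682
grip_force: 0.0
```

Run:
```python
from fit import *
o=env.observe();print(o["ee_pos"])
c=cam("wrist");x,y,a=.532,-.2625,-6.7
m,st=mask(c,(x,y,.11));s=sil(c,x,y,np.radians(a),.155,.006)
print([(v//2,(a.min()+a.max())/4,(b.min()+b.max())/4) for v in range(st[1]+4,st[1]+st[3],16) for a,b in[(np.where(m[v])[0],np.where(s[v])[0])] if len(a) and len(b)],st/2,np.array(cv2.boundingRect(s))/2)
c=cam("scene");im=c["pixels"].astype(int)
g=((im[...,1]>1.25*im[...,0])&(im[...,1]>1.15*im[...,2])&(im[...,1]>40))
for P in[(.538,.11,.1),(.509,.215,.1)]:
    u,v=proj(c,P)[0].astype(int);print("green present",(u,v),g[v-8:v+8,u-4:u+4].mean())
c=cam("side")
for n in("white_1_center","gold_1_center","green_1_center","red_1_center"): print(n,[(np.round(d["location"]).tolist(),round(d["p"],2)) for d in env.look_for(c,n)])
for P in[(.378,-.212,.017),(.549,-.446,.017),(.52,-.348,.03),(.502,-.002,.03)]:
    u,v=proj(c,P)[0].round().astype(int);print(P,(v,u),c["pixels"][v-3:v+4,u-3:u+4].reshape(-1,3).max(0))
```

```text
[ 0.53160831 -0.26098622  0.31979915]
[(128, np.float64(254.5), np.float64(254.25)), (136, np.float64(253.5), np.float64(254.25)), (144, np.float64(254.5), np.float64(254.5)), (152, np.float64(254.75), np.float64(254.5)), (160, np.float64(254.75), np.float64(254.5)), (168, np.float64(254.75), np.float64(254.5)), (176, np.float64(254.5), np.float64(254.25)), (184, np.float64(255.0), np.float64(254.25)), (192, np.float64(255.0), np.float64(254.5)), (200, np.float64(255.25), np.float64(254.25))] [ 232.5  126.5   44.5   78.  6119. ] [230.5 127.5  48.5  81. ]
green present (np.int64(241), np.int64(178)) 0.875
green present (np.int64(233), np.int64(188)) 0.9375
white_1_center [([334.0, 274.0], 0.37)]
gold_1_center []
green_1_center []
red_1_center [([269.0, 265.0], 0.87)]
(0.378, -0.212, 0.017) (np.int64(273), np.int64(224)) [215 212 206]
(0.549, -0.446, 0.017) (np.int64(334), np.int64(271)) [217 215 210]
(0.52, -0.348, 0.03) (np.int64(305), np.int64(262)) [217 207 163]
(0.502, -0.002, 0.03) (np.int64(229), np.int64(258)) [156 119 124]
```

A reads perfectly upright, so B's 2° lean is real. I'll go back, re-measure B, and settle it with a centred regrip and a light press.

Request:
arm_command:
  motion: "0.6 -0.27 0 0;0.85 -0.38 0 0;0.85 -0.38 0 0;0.85 -0.38 0 0;0.8 -0.38 0 0.53"

```text
time_s: 36.8
ee_pos: [0.4785, -0.0955, 0.3197]
eef_rot: [2.406, 2.019, 0.001]
ft_force: [0.2, 0.1, 0.7]
opening: 0.0677
grip_force: 0.0
```

Request:
arm_command:
  motion: "0 0 0 0;0 0 0 0;0 0 0 0;0 0 0 0;0 0 0 0"

```text
time_s: 37.22
ee_pos: [0.4797, -0.0982, 0.3195]
eef_rot: [2.406, 2.019, -0.0]
ft_force: [0.1, 1.0, -0.3]
opening: 0.0682
grip_force: 0.0
```

```bash
cat > tilt.py <<'E'
from fit import *
def chk(x,y,a):
    c=cam("wrist");m,st=mask(c,(x,y,.11));s=sil(c,x,y,np.radians(a),.155,.006)
    print([(v//2,(a.min()+a.max())/4,(b.min()+b.max())/4) for v in range(st[1]+4,st[1]+st[3],24) for a,b in[(np.where(m[v])[0],np.where(s[v])[0])] if len(a) and len(b)],st/2,np.array(cv2.boundingRect(s))/2)
E
python3 - <<'E'
from tilt import *
print(env.observe()["ee_pos"]);delta((.4875,-.0865,.1450),-9.9);chk(.4875,-.0865,-9.9)
# nest A/B black frame vs bottle: print floor gaps seen either side of the base (blue-grey floor pixels) along carrier x
c=cam("wrist")
for v in(124,127,130,133): print(v,c["pixels"][v,215:295:4].sum(1)//3)
E
```

```text
[ 0.47974334 -0.09818143  0.3195009 ]
shift [0.322 0.14  4.362] norm 4.38 heading y -10.0 turn -0.02
[(120, np.float64(258.75), np.float64(257.75)), (132, np.float64(256.5), np.float64(259.75)), (144, np.float64(256.5), np.float64(259.5)), (156, np.float64(256.75), np.float64(259.75)), (168, np.float64(256.75), np.float64(259.5)), (180, np.float64(256.5), np.float64(259.75))] [ 233.5  118.    46.    69.5 5695.5] [235.5 117.   49.   78. ]
124 [120 124 124 101  26  21  67  25  29  27  24  26  26  26  24  45  19  29
  61 101]
127 [120 115  55  42  28  23  30  28  24  25  29  26  28  26  29  32  19  27
  62  99]
130 [121 113  80  82  30  25  35  34  31  31  32  33  33  30  29  29  16  30
  64  97]
133 [137 105 100  85  27  29  38  40  38  37  34  31  33  29  29  28  22  28
  67  42]
```

Request:
arm_command:
  motion: "0.2 0.1 0 0;0.12 0.04 0.5 0;0 0 0.8 0;0 0 0.8 0;0 0 0.8 0"

```text
time_s: 37.73
ee_pos: [0.4878, -0.0853, 0.2027]
eef_rot: [2.404, 2.02, 0.002]
ft_force: [0.4, -0.2, -0.1]
opening: 0.068
grip_force: 0.0
```

Request:
arm_command:
  motion: "0 0 0.7 0;0 0 0.4 0;0 0 0.15 0;0 0 0 0;0 0 0 0"

```text
time_s: 38.15
ee_pos: [0.4877, -0.0855, 0.1543]
eef_rot: [2.405, 2.021, 0.001]
ft_force: [0.1, 1.1, -1.0]
opening: 0.0677
grip_force: 0.0
```

Run:
```python
from h import *
o=env.observe();print(o["ee_pos"],o["ft_force"]);delta((.4875,-.0865,.1450),-9.9)
```

```text
[ 0.48767326 -0.08553307  0.15430772] [ 0.10640213  1.12886301 -0.97029799]
shift [-0.025 -0.     0.233] norm 0.23 heading y -9.9 turn -0.00
```

Request:
arm_command:
  motion: "-0.02 0 0.1 0;0 0 0.1 0;0 0 0 0;0 0 0 0;0 0 0 0"

```text
time_s: 38.57
ee_pos: [0.4871, -0.0863, 0.1461]
eef_rot: [2.405, 2.021, 0.001]
ft_force: [-0.3, -0.5, 0.1]
opening: 0.0678
grip_force: 0.0
```

Request:
arm_command:
  motion: "0 0 0 0;0 0 0 0;0 0 0 0;0 0 0 0;0 0 0 0"
  gripper: 40
  grip_force: 30

```text
time_s: 38.98
ee_pos: [0.4873, -0.0864, 0.1461]
eef_rot: [2.404, 2.021, 0.001]
ft_force: [0.2, 0.8, 4.1]
opening: 0.042
grip_force: 30.9
```

Run:
```python
from tilt import *
o=env.observe();print(o["ee_pos"],o["ft_force"],o["wrist_torque"]);chk(.4875,-.0865,-9.9)
```

```text
[ 0.48725154 -0.08636993  0.14611639] [0.17856813 0.79843867 4.12255849] [0.0277566  0.05456967 0.061789  ]
[(145, np.float64(256.5), np.float64(254.0)), (157, np.float64(257.0), np.float64(254.0)), (169, np.float64(255.0), np.float64(254.25)), (181, np.float64(254.5), np.float64(254.5)), (193, np.float64(254.25), np.float64(254.75)), (205, np.float64(253.5), np.float64(254.75)), (217, np.float64(254.0), np.float64(254.75)), (229, np.float64(254.0), np.float64(254.5)), (241, np.float64(254.0), np.float64(254.75)), (253, np.float64(254.0), np.float64(254.5)), (265, np.float64(254.0), np.float64(254.5)), (277, np.float64(254.25), np.float64(254.75)), (289, np.float64(255.0), np.float64(254.5)), (301, np.float64(255.0), np.float64(254.75)), (313, np.float64(256.5), np.float64(254.5)), (325, np.float64(252.25), np.float64(254.5))] [  204.    143.    100.5   188.5 31864.5] [199.  142.  112.  227.5]
```

Request:
arm_command:
  motion: "0 0 -0.05 0;0 -0.04 -0.05 0;0 0 0 0;0 0 0 0;0 0 0 0"

```text
time_s: 39.45
ee_pos: [0.4851, -0.0859, 0.1495]
eef_rot: [-2.405, -2.021, 0.0]
ft_force: [0.5, -0.5, -0.2]
opening: 0.0422
grip_force: 30.4
```

Request:
arm_command:
  motion: "0 0 0.06 0;0 0 0.05 0;0 0 0 0;0 0 0 0;0 0 0 0"

```text
time_s: 39.87
ee_pos: [0.4854, -0.086, 0.1461]
eef_rot: [2.405, 2.021, 0.0]
ft_force: [-2.9, 0.4, 7.7]
opening: 0.0417
grip_force: 31.2
```

Request:
arm_command:
  motion: "0 0 0.02 0;0 0 0 0;0 0 0 0;0 0 0 0;0 0 0 0"

```text
time_s: 40.28
ee_pos: [0.4855, -0.0861, 0.1461]
eef_rot: [2.404, 2.02, 0.001]
ft_force: [-3.9, 1.8, 12.9]
opening: 0.0419
grip_force: 31.8
```

Request:
arm_command:
  motion: "0 0 -0.02 0;0 0 0 0;0 0 0 0;0 0 0 0;0 0 0 0"
  gripper: 68

```text
time_s: 40.7
ee_pos: [0.4851, -0.0859, 0.1449]
eef_rot: [-2.405, -2.021, 0.001]
ft_force: [0.1, -0.5, -0.4]
opening: 0.0678
grip_force: 0.0
```

Request:
arm_command:
  motion: "0 0.02 -0.2 0;0 0.03 -0.6 0;0 0 -0.9 0;0 0 -0.9 0;0 0 -0.9 0"

```text
time_s: 41.12
ee_pos: [0.4868, -0.0861, 0.2871]
eef_rot: [-2.405, -2.021, 0.001]
ft_force: [-0.0, -0.7, 0.1]
opening: 0.0676
grip_force: 0.0
```

Request:
arm_command:
  motion: "0 0 -0.7 0;0 0 0 0;0 0 0 0;0 0 0 0;0 0 0 0"

```text
time_s: 41.53
ee_pos: [0.4865, -0.0861, 0.312]
eef_rot: [-2.404, -2.02, 0.002]
ft_force: [0.3, -0.6, -0.0]
opening: 0.0683
grip_force: 0.0
```

Run:
```python
from tilt import *
print(env.observe()["ee_pos"]);chk(.4875,-.0865,-9.9)
```

```text
[ 0.48654283 -0.08608658  0.31197868]
[(130, np.float64(255.25), np.float64(255.0)), (142, np.float64(251.25), np.float64(255.5)), (154, np.float64(250.0), np.float64(255.5)), (166, np.float64(249.5), np.float64(255.5)), (178, np.float64(250.75), np.float64(255.25)), (190, np.float64(250.25), np.float64(255.25)), (202, np.float64(258.5), np.float64(255.25))] [ 228.   128.    45.5   75.  6040. ] [231.  127.   49.5  83. ]
```

```bash
cat > snap.py <<'E'
from h import *
import pickle,sys
pickle.dump(cam("wrist"),open(f"v{sys.argv[1]}.pkl","wb"))
E
python3 snap.py 1; python3 -c "
from h import *
import pickle
pickle.dump(cam('side'),open('v0.pkl','wb'))"
```

```text
(no output)
```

Request:
arm_command:
  motion: "-0.7 0 0 0;-0.8 0 0 0;-0.8 0 0 0;-0.7 0 0 0;0 0 0 0"

```text
time_s: 42.1
ee_pos: [0.4656, -0.2085, 0.3121]
eef_rot: [-2.41, -2.015, 0.004]
ft_force: [-0.1, 0.2, 0.3]
opening: 0.0682
grip_force: 0.0
```

Request:
arm_command:
  motion: "0 0 0 0;0 0 0 0;0 0 0 0;0 0 0 0;0 0 0 0"

```text
time_s: 42.52
ee_pos: [0.4668, -0.2036, 0.3134]
eef_rot: [2.404, 2.023, 0.0]
ft_force: [-0.6, -0.4, -0.5]
opening: 0.068
grip_force: 0.0
```

```bash
python3 snap.py 2
```

Request:
arm_command:
  motion: "0.3 -0.6 0 0;0.5 -0.8 0 0;0.6 -0.8 0 0;0.6 -0.8 0 0;0 0 0 0"

```text
time_s: 42.98
ee_pos: [0.3565, -0.1001, 0.313]
eef_rot: [-2.398, -2.022, 0.002]
ft_force: [-0.0, 0.7, -0.4]
opening: 0.0678
grip_force: 0.0
```

Request:
arm_command:
  motion: "0 0 0 0;0 0 0 0;0 0 0 0;0 0 0 0;0 0 0 0"

```text
time_s: 43.4
ee_pos: [0.363, -0.1057, 0.3132]
eef_rot: [2.406, 2.02, -0.0]
ft_force: [-0.3, -0.3, -0.6]
opening: 0.0683
grip_force: 0.0
```

```bash
python3 snap.py 3
cat > tf.py <<'E'
from fit import *
import pickle,sys
def sil2(c,x,y,a,tx,ty,hb,z0=.006):
    # lean: points shift by (tx,ty)*z (rad); nest hides below z=.022
    m=np.zeros((768,1024),np.uint8);r=np.array([[np.cos(a),-np.sin(a)],[np.sin(a),np.cos(a)]])
    def ring(xy,z): return np.c_[(r@xy.T).T+[x+tx*z,y+ty*z],np.full(len(xy),z+z0)]
    B=np.array([[20,34],[23,31],[23,-31],[20,-34],[-20,-34],[-23,-31],[-23,31],[-20,34]])*1e-3
    N=.013*np.c_[np.cos(t),np.sin(t)]
    for P in (np.r_[ring(B,.01),ring(B,hb)],np.r_[ring(B,hb),ring(N,.173)],np.r_[ring(N,.173),ring(N,.198)]):
        cv2.fillConvexPoly(m,cv2.convexHull((proj(c,P)*2).astype(np.float32)).astype(np.int32),1)
    return m
def run(vs,x,y,a):
    cs=[pickle.load(open(f"v{v}.pkl","rb")) for v in vs];ms=[mask(c,(x,y,.11))[0] for c in cs]
    def cost(p):
        f=0
        for c,m in zip(cs,ms):
            s=sil2(c,x+p[0]*.01,y+p[1]*.01,np.radians(a)+p[2]*.1,p[3]*.05,p[4]*.05,.155+p[5]*.01);f+=1-(s&m).sum()/(s|m).sum()
        return f/len(cs)
    b=min((minimize(cost,np.array([0,0,0,i,j,0]),method="Nelder-Mead",options=dict(initial_simplex=np.array([0,0,0,i,j,0])+np.vstack([np.zeros(6),np.eye(6)*.6]),maxiter=400)) for i,j in((0,0),(-.5,.5),(.5,-.5))),key=lambda s:s.fun);p=b.x
    print(vs,"x,y",(x+p[0]*.01).round(4),(y+p[1]*.01).round(4),"yaw",(a+np.degrees(p[2]*.1)).round(1),"lean deg",np.degrees(p[3:5]*.05).round(2),"hb",.155+p[5]*.01,"cost",round(b.fun,3))
E
python3 - <<'E'
from tf import *
for vs in((1,),(2,),(3,),(1,2,3)): run(vs,.486,-.086,-9.9)
E
```

```text
(1,) x,y 0.4859 -0.0879 yaw -7.0 lean deg [-1.53  0.74] hb 0.13062797091982087 cost 0.072
(2,) x,y 0.4769 -0.0574 yaw -11.3 lean deg [  2.51 -11.36] hb 0.12683141571658674 cost 0.08
(3,) x,y 0.4907 -0.0881 yaw -3.6 lean deg [-2.91  1.8 ] hb 0.14104469897509522 cost 0.126
(1, 2, 3) x,y 0.4892 -0.0881 yaw -9.6 lean deg [-2.77  1.69] hb 0.1301712942236028 cost 0.098
```

Run:
```python
from tf import *
c=pickle.load(open("v3.pkl","rb"));p=c["pixels"];hsv=cv2.cvtColor(p,cv2.COLOR_RGB2HSV)
m=((hsv[...,0]>18)&(hsv[...,0]<36)&(hsv[...,1]>60)&(hsv[...,2]>60)).astype(np.uint8)
n,l,st,ce=cv2.connectedComponentsWithStats(m)
print([(s.tolist(),k.round()) for s,k in zip(st[1:],ce[1:]) if s[4]>60],proj(c,[(.502,-.002,.006),(.502,-.002,.04)]))
# greens in scene: lean/position vs the start is unchanged?
a=cv2.imread("pics/scene0.png");b=cam("scene");save(b,"scene_end");b=cv2.imread("pics/scene_end.png")
d=cv2.absdiff(a,b).max(2)
for nm,x0,y0,x1,y1 in(("greens",350,250,388,330),("blue/others",150,320,295,430)): print(nm,"changed frac",(d[y0:y1,x0:x1]>40).mean().round(3))
```

```text
[([479, 0, 33, 11, 170], array([495.,   4.])), ([500, 236, 12, 11, 98], array([506., 240.])), ([209, 298, 19, 12, 174], array([218., 303.]))] [[341.34403893  59.24994146]
 [348.74643386  55.79202848]]
greens changed frac 0.002
blue/others changed frac 0.0
```

Request:
arm_command:
  motion: "-0.4 0.9 0 0;-0.5 0.85 0 0;-0.5 0.85 0 0;-0.5 0.3 0 -0.5;-0.9 0 0 0"

```text
time_s: 43.92
ee_pos: [0.4617, -0.2359, 0.3122]
eef_rot: [-2.345, -2.089, -0.002]
ft_force: [-0.3, -0.5, 0.1]
opening: 0.068
grip_force: 0.0
```

Request:
arm_command:
  motion: "-0.9 -0.6 0 0;-0.9 -0.6 0 0;-0.3 -0.4 0 0;0 0 0 0;0 0 0 0"

```text
time_s: 44.33
ee_pos: [0.3869, -0.3097, 0.3131]
eef_rot: [-2.354, -2.08, -0.001]
ft_force: [-0.4, -0.2, -0.4]
opening: 0.0681
grip_force: 0.0
```

Run:
```python
from h import *
delta((.4085,-.289,.313),-6.7)
```

```text
shift [0.581 0.471 0.002] norm 0.75 heading y -7.1 turn -0.06
```

Request:
arm_command:
  motion: "0.3 0.24 0 0;0.28 0.23 0 0;0 0 0 0;0 0 0 0;0 0 0 0"

```text
time_s: 44.75
ee_pos: [0.4093, -0.2877, 0.3132]
eef_rot: [-2.35, -2.085, 0.0]
ft_force: [-0.5, -0.4, 0.1]
opening: 0.0682
grip_force: 0.0
```

```bash
python3 snap.py 4
python3 - <<'E'
from tf import *
run((4,),.532,-.2625,-6.7)
for v in(1,3):
    c=pickle.load(open(f"v{v}.pkl","rb"));u,w=proj(c,(.502,-.002,.02))[0].round().astype(int);print(v,u,w)
    p=c["pixels"]
    if 0<=w<384: 
        for r in range(max(0,w-24),w+25,6): print(r,[tuple(int(k) for k in p[r,q]) for q in range(u-24,min(512,u+25),6)])
E
```

```text
(4,) x,y 0.5349 -0.2606 yaw -3.8 lean deg [-1.23 -0.36] hb 0.1410266529307719 cost 0.102
1 255 89
65 [(146, 156, 157), (155, 163, 162), (151, 159, 159), (155, 162, 162), (153, 161, 160), (149, 157, 156), (151, 159, 158), (152, 160, 159), (150, 157, 156)]
71 [(127, 138, 144), (118, 122, 123), (52, 55, 56), (54, 58, 58), (55, 58, 57), (56, 58, 61), (50, 54, 53), (99, 101, 103), (111, 119, 124)]
77 [(97, 106, 110), (29, 32, 32), (31, 32, 33), (36, 37, 35), (86, 91, 93), (42, 44, 46), (30, 34, 33), (35, 35, 37), (101, 109, 114)]
83 [(97, 104, 108), (31, 32, 33), (36, 34, 29), (180, 168, 118), (178, 165, 117), (164, 154, 113), (47, 50, 52), (33, 36, 36), (101, 109, 113)]
89 [(104, 86, 45), (28, 30, 32), (106, 98, 68), (179, 167, 117), (196, 183, 129), (191, 177, 125), (81, 87, 92), (32, 33, 35), (127, 108, 72)]
95 [(96, 103, 108), (28, 28, 30), (44, 42, 32), (149, 138, 97), (142, 132, 92), (163, 152, 111), (52, 57, 59), (33, 36, 36), (99, 107, 112)]
101 [(96, 103, 107), (27, 28, 28), (27, 28, 31), (37, 39, 37), (85, 85, 79), (49, 52, 55), (31, 34, 34), (33, 34, 35), (100, 109, 112)]
107 [
[... 885 characters left out ...]
7), (151, 146, 117), (206, 204, 166), (237, 239, 224), (237, 240, 214), (32, 34, 35), (50, 53, 54), (135, 114, 58)]
64 [(125, 135, 142), (56, 59, 59), (97, 91, 66), (232, 235, 210), (198, 198, 154), (216, 218, 181), (39, 42, 42), (61, 64, 67), (176, 179, 169)]
70 [(116, 125, 130), (57, 59, 61), (46, 49, 51), (110, 112, 105), (143, 150, 148), (45, 48, 50), (48, 51, 52), (79, 85, 88), (160, 173, 182)]
76 [(101, 108, 111), (96, 101, 102), (55, 59, 61), (53, 55, 58), (50, 54, 56), (53, 54, 56), (59, 61, 62), (115, 122, 127), (159, 173, 181)]
82 [(155, 168, 175), (156, 168, 175), (154, 166, 172), (155, 167, 174), (155, 168, 176), (154, 164, 172), (152, 164, 172), (157, 169, 177), (159, 172, 179)]
```

Run:
```python
from fit import *
im=cv2.imread("pics/scene0.png")[:,:,::-1].astype(int)
m=((im[...,0]>35)&(im[...,0]>1.8*im[...,1])&(im[...,0]>1.8*im[...,2]))
c=cam("scene")
for nm,x,y,a in(("near",.536,.340,-4.5),("far",.538,.447,4.3)):
    s=cv2.resize(sil(c,x,y,np.radians(a),.14)*255,(800,600))>127
    bb=cv2.boundingRect(s.astype(np.uint8));print(nm,bb)
    for v in range(bb[1]-2,bb[1]+bb[3]+3,6):
        u=np.where(m[v,bb[0]-4:bb[0]+bb[2]+5])[0]+bb[0]-4;b=np.where(s[v])[0]
        if len(u): print(v,u.min(),u.max(),"model",(b.min(),b.max()) if len(b) else None)
```

```text
near (320, 277, 27, 67)
281 330 336 model (np.int64(328), np.int64(336))
287 330 336 model (np.int64(328), np.int64(338))
293 325 343 model (np.int64(324), np.int64(344))
299 324 342 model (np.int64(320), np.int64(345))
305 316 343 model (np.int64(320), np.int64(345))
311 316 343 model (np.int64(321), np.int64(345))
317 316 343 model (np.int64(321), np.int64(346))
323 316 344 model (np.int64(321), np.int64(346))
329 316 344 model (np.int64(322), np.int64(346))
335 316 344 model (np.int64(322), np.int64(346))
341 316 336 model (np.int64(328), np.int64(336))
far (297, 291, 27, 69)
295 308 328 model (np.int64(305), np.int64(313))
301 307 328 model (np.int64(304), np.int64(314))
307 303 328 model (np.int64(301), np.int64(321))
313 301 328 model (np.int64(298), np.int64(322))
319 300 328 model (np.int64(297), np.int64(322))
325 300 328 model (np.int64(298), np.int64(322))
331 300 328 model (np.int64(298), np.int64(323))
337 300 328 model (np.int64(298), np.int64(323))
343 300 321 model (np.int64(298), np.int64(323))
349 300 320 model (np.int64(299), np.int64(323))
355 301 314 model (np.int64(299), np.int64(317))
```

Gold B is seated. B's lean, together with the −x/+y push-back while pressing, suggests its base is riding on the +x/−y nest wall. I'll regrip, lift slightly, shift −x/+y and reseat, comparing the contact height.

Run:
```python
from h import *
delta((.4855,-.086,.25),-9.6)
```

```text
shift [5.245 1.293 1.58 ] norm 5.63 heading y -6.9 turn 0.45
```

Request:
arm_command:
  motion: "0.6 0.15 0 0;0.85 0.2 0 0;0.9 0.22 0 0;0.9 0.22 0 0;0.9 0.22 0 0"

```text
time_s: 45.27
ee_pos: [0.4692, -0.1271, 0.3134]
eef_rot: [2.353, 2.081, 0.0]
ft_force: [0.7, -1.1, -0.1]
opening: 0.0676
grip_force: 0.0
```

Request:
arm_command:
  motion: "0.8 0.2 0.4 0;0.3 0.08 0.6 0.45;0 0 0.5 0;0 0 0 0;0 0 0 0"

```text
time_s: 45.68
ee_pos: [0.4844, -0.0857, 0.2527]
eef_rot: [-2.398, -2.026, 0.003]
ft_force: [0.9, -0.1, 0.8]
opening: 0.0682
grip_force: 0.0
```

Run:
```python
from h import *
delta((.4855,-.086,.1455),-9.6)
```

```text
shift [-0.003  0.036  2.68 ] norm 2.68 heading y -9.6 turn -0.00
```

Request:
arm_command:
  motion: "0 0 0.5 0;0 0 0.7 0;0 0 0.6 0;0 0 0.5 0;0 0 0.25 0"

```text
time_s: 46.1
ee_pos: [0.485, -0.0867, 0.1506]
eef_rot: [-2.401, -2.025, 0.001]
ft_force: [-0.1, 0.4, 0.5]
opening: 0.0681
grip_force: 0.0
```

Request:
arm_command:
  motion: "0 0 0.07 0;0 0 0 0;0 0 0 0;0 0 0 0;0 0 0 0"

```text
time_s: 46.52
ee_pos: [0.4865, -0.0863, 0.1499]
eef_rot: [2.398, 2.026, 0.002]
ft_force: [-0.5, -0.5, 0.2]
opening: 0.0676
grip_force: 0.0
```

Request:
arm_command:
  motion: "0 0 0 0;0 0 0 0;0 0 0 0;0 0 0 0;0 0 0 0"
  gripper: 40
  grip_force: 40

```text
time_s: 46.93
ee_pos: [0.486, -0.086, 0.1493]
eef_rot: [2.399, 2.027, 0.001]
ft_force: [-1.2, -0.5, 5.1]
opening: 0.042
grip_force: 41.2
```

Request:
arm_command:
  motion: "0 0 -0.2 0;0 0 -0.3 0;0 0 -0.1 0;0 0 0 0;0 0 0 0"

```text
time_s: 47.35
ee_pos: [0.4855, -0.0859, 0.1725]
eef_rot: [2.4, 2.027, 0.0]
ft_force: [-0.5, -0.6, -0.6]
opening: 0.0414
grip_force: 40.6
```

```bash
python3 snap.py 5
python3 - <<'E'
from h import *
o=env.observe();print(o["ee_pos"],o["ft_force"])
import pickle
c=pickle.load(open("v5.pkl","rb"))
from fit import *
z0=o["ee_pos"][2]-.1395
m,st=mask(c,o["ee_pos"]-[0,0,.04]);s=sil(c,*o["ee_pos"][:2],np.radians(-9.6),.14,z0)
print([(v//2,a.min()/2,a.max()/2,b.min()/2,b.max()/2) for v in range(284,400,12) for a,b in[(np.where(m[v])[0],np.where(s[v])[0])] if len(a) and len(b)])
E
```

```text
[ 0.48520108 -0.0857897   0.17211919] [-0.612238    0.02616808 -0.22518844]
[(148, np.float64(231.5), np.float64(281.0), np.float64(226.5), np.float64(280.5)), (154, np.float64(226.0), np.float64(285.5), np.float64(223.0), np.float64(284.0)), (160, np.float64(224.0), np.float64(287.5), np.float64(219.5), np.float64(287.5)), (166, np.float64(221.5), np.float64(289.0), np.float64(216.0), np.float64(290.5)), (172, np.float64(219.0), np.float64(291.0), np.float64(212.5), np.float64(294.0)), (178, np.float64(217.5), np.float64(293.0), np.float64(209.0), np.float64(297.5)), (184, np.float64(216.0), np.float64(295.0), np.float64(205.5), np.float64(301.0)), (190, np.float64(214.0), np.float64(296.0), np.float64(203.0), np.float64(303.5)), (196, np.float64(211.5), np.float64(297.0), np.float64(203.5), np.float64(303.0))]
```

Request:
arm_command:
  motion: "0.06 -0.08 0 0;0 0 0.2 0;0 0 0.2 0;0 0 0 0;0 0 0 0"

```text
time_s: 47.82
ee_pos: [0.4819, -0.0827, 0.1554]
eef_rot: [-2.399, -2.026, 0.002]
ft_force: [-0.8, -0.2, -0.2]
opening: 0.0419
grip_force: 40.8
```

Request:
arm_command:
  motion: "0 0 0.07 0;0 0 0 0;0 0 0 0;0 0 0 0;0 0 0 0"

```text
time_s: 48.23
ee_pos: [0.4828, -0.083, 0.1539]
eef_rot: [2.4, 2.027, 0.0]
ft_force: [-0.4, -0.5, -1.2]
opening: 0.042
grip_force: 40.8
```

Request:
arm_command:
  motion: "0 0 0.05 0;0 0 0 0;0 0 0 0;0 0 0 0;0 0 0 0"

```text
time_s: 48.65
ee_pos: [0.4826, -0.083, 0.1517]
eef_rot: [2.4, 2.027, -0.0]
ft_force: [-0.3, -0.1, -0.2]
opening: 0.042
grip_force: 40.8
```

Request:
arm_command:
  motion: "0 0 0.03 0;0 0 0 0;0 0 0 0;0 0 0 0;0 0 0 0"

```text
time_s: 49.07
ee_pos: [0.4827, -0.0829, 0.1505]
eef_rot: [2.4, 2.027, -0.0]
ft_force: [0.2, -0.3, -0.1]
opening: 0.0415
grip_force: 40.8
```

Request:
arm_command:
  motion: "0 0 0.03 0;0 0 0 0;0 0 0 0;0 0 0 0;0 0 0 0"

```text
time_s: 49.48
ee_pos: [0.4828, -0.083, 0.1494]
eef_rot: [2.4, 2.027, 0.0]
ft_force: [0.7, 0.1, -0.4]
opening: 0.0413
grip_force: 40.9
```

Request:
arm_command:
  motion: "0 0 0.03 0;0 0 0 0;0 0 0 0;0 0 0 0;0 0 0 0"

```text
time_s: 49.9
ee_pos: [0.4828, -0.083, 0.1493]
eef_rot: [2.399, 2.027, 0.001]
ft_force: [-2.6, 0.5, 9.9]
opening: 0.0418
grip_force: 41.8
```

Request:
arm_command:
  motion: "0 0 0.03 0;0 0 0 0;0 0 0 0;0 0 0 0;0 0 0 0"

```text
time_s: 50.32
ee_pos: [0.4829, -0.0831, 0.1493]
eef_rot: [2.398, 2.026, 0.001]
ft_force: [-5.2, 0.8, 17.5]
opening: 0.0417
grip_force: 42.8
```

The contact height is the same (0.1493), so the base was on the floor before and is now. I'll release and re-measure.

Request:
arm_command:
  motion: "0 0 -0.05 0;0 0 0 0;0 0 0 0;0 0 0 0;0 0 0 0"

```text
time_s: 50.73
ee_pos: [0.483, -0.0831, 0.1493]
eef_rot: [2.399, 2.027, 0.0]
ft_force: [-1.7, 0.2, 6.5]
opening: 0.0414
grip_force: 41.5
```

Request:
arm_command:
  motion: "0 0 0 0;0 0 0 0;0 0 0 0;0 0 0 0;0 0 0 0"
  gripper: 68

```text
time_s: 51.15
ee_pos: [0.4825, -0.0829, 0.1486]
eef_rot: [-2.4, -2.027, 0.0]
ft_force: [-0.4, 0.2, -0.3]
opening: 0.0682
grip_force: 0.0
```

Run:
```python
from h import *
o=env.observe();print(o["ee_pos"],o["ft_force"])
```

```text
[ 0.48252153 -0.08290441  0.14859671] [-0.40920746  0.21154743 -0.2629301 ]
```

Request:
arm_command:
  motion: "0 0 -0.2 0;-0.04 0.05 -0.6 0;-0.03 0.05 -0.9 0;0 0 -0.9 0;0 0 -0.9 0"

```text
time_s: 51.57
ee_pos: [0.4857, -0.0863, 0.2908]
eef_rot: [-2.4, -2.027, 0.0]
ft_force: [0.1, -0.9, -0.8]
opening: 0.0678
grip_force: 0.0
```

Request:
arm_command:
  motion: "0 0 -0.7 0;0 0 0 0;0 0 0 0;0 0 0 0;0 0 0 0"

```text
time_s: 51.98
ee_pos: [0.4854, -0.0862, 0.3156]
eef_rot: [-2.398, -2.026, 0.002]
ft_force: [0.1, -0.8, 0.3]
opening: 0.0678
grip_force: 0.0
```

```bash
python3 snap.py 1
python3 - <<'E'
from tilt import *
print(env.observe()["ee_pos"]);chk(.4865,-.0865,-9.6)
from tf import *
run((1,),.486,-.086,-9.6)
E
```

```text
[ 0.48526508 -0.08611959  0.31545686]
[(128, np.float64(253.75), np.float64(255.5)), (140, np.float64(249.25), np.float64(255.75)), (152, np.float64(248.25), np.float64(255.75)), (164, np.float64(248.25), np.float64(255.75)), (176, np.float64(248.5), np.float64(255.5)), (188, np.float64(248.0), np.float64(255.5))] [ 226.5  126.    44.5   74.  5819. ] [231.5 126.5  49.   82.5]
(1,) x,y 0.4816 -0.0857 yaw -5.6 lean deg [-0.31  1.75] hb 0.13403919518802498 cost 0.105
```

The fit now shows mainly a translation: the bottle stands where I set it down, so the earlier "lean" was mostly offset. I'll regrip once more and place it centrally.

Run:
```python
from h import *
delta((.4825,-.0835,.1475),-9.6)
```

```text
shift [ 0.051 -0.067  4.199] norm 4.20 heading y -9.6 turn -0.00
```

Request:
arm_command:
  motion: "0.05 -0.08 0.5 0;0 0 0.9 0;0 0 0.9 0;0 0 0.8 0;0 0 0.6 0"

```text
time_s: 52.5
ee_pos: [0.4809, -0.0831, 0.1652]
eef_rot: [-2.397, -2.025, 0.004]
ft_force: [0.2, 0.5, -0.1]
opening: 0.0684
grip_force: 0.0
```

Request:
arm_command:
  motion: "0 0 0.35 0;0 0 0.1 0;0 0 0 0;0 0 0 0;0 0 0 0"

```text
time_s: 52.92
ee_pos: [0.4843, -0.0842, 0.1521]
eef_rot: [2.398, 2.026, 0.002]
ft_force: [0.3, 0.0, 0.4]
opening: 0.0681
grip_force: 0.0
```

Request:
arm_command:
  motion: "0 0 0 0;0 0 0 0;0 0 0 0;0 0 0 0;0 0 0 0"
  gripper: 40
  grip_force: 40

```text
time_s: 53.33
ee_pos: [0.4842, -0.0842, 0.1522]
eef_rot: [2.398, 2.026, 0.002]
ft_force: [-1.1, -0.2, 6.1]
opening: 0.0416
grip_force: 40.9
```

Request:
arm_command:
  motion: "0 0 -0.15 0;0 0 -0.15 0;-0.03 0.085 0 0;0 0 0 0;0 0 0 0"

```text
time_s: 53.75
ee_pos: [0.4868, -0.0858, 0.1629]
eef_rot: [2.4, 2.027, 0.0]
ft_force: [0.1, 0.2, -0.5]
opening: 0.0419
grip_force: 40.7
```

Request:
arm_command:
  motion: "0 0 0.12 0;0 0 0.08 0;0 0 0.05 0;0 0 0 0;0 0 0 0"

```text
time_s: 54.17
ee_pos: [0.4862, -0.0855, 0.1525]
eef_rot: [-2.399, -2.027, 0.001]
ft_force: [0.1, 0.3, -0.7]
opening: 0.0417
grip_force: 40.7
```

Request:
arm_command:
  motion: "0 0 0.04 0;0 0 0 0;0 0 0 0;0 0 0 0;0 0 0 0"

```text
time_s: 54.58
ee_pos: [0.4864, -0.0856, 0.1522]
eef_rot: [2.399, 2.027, 0.0]
ft_force: [-2.1, 0.3, 8.8]
opening: 0.0413
grip_force: 41.8
```

Request:
arm_command:
  motion: "0 0 0.03 0;0 0 0 0;0 0 0 0;0 0 0 0;0 0 0 0"

```text
time_s: 55.0
ee_pos: [0.4864, -0.0857, 0.1522]
eef_rot: [2.399, 2.027, 0.001]
ft_force: [-5.3, 1.6, 17.0]
opening: 0.0416
grip_force: 42.8
```

Same contact height (0.1522), so it is on the floor. Release and check.

Request:
arm_command:
  motion: "0 0 -0.06 0;0 0 0 0;0 0 0 0;0 0 0 0;0 0 0 0"

```text
time_s: 55.42
ee_pos: [0.4865, -0.0857, 0.1523]
eef_rot: [-2.4, -2.027, 0.0]
ft_force: [-0.7, -0.1, 1.0]
opening: 0.0416
grip_force: 40.9
```

Request:
arm_command:
  motion: "0 0 0 0;0 0 0 0;0 0 0 0;0 0 0 0;0 0 0 0"
  gripper: 68

```text
time_s: 55.83
ee_pos: [0.4864, -0.0856, 0.1524]
eef_rot: [-2.4, -2.027, 0.0]
ft_force: [-0.2, -0.0, -0.3]
opening: 0.0684
grip_force: 0.0
```

Request:
arm_command:
  motion: "0 0 -0.2 0;0 0 -0.6 0;0 0 -0.9 0;0 0 -0.9 0;0 0 -0.9 0"

```text
time_s: 56.25
ee_pos: [0.4859, -0.0854, 0.2945]
eef_rot: [-2.4, -2.027, 0.0]
ft_force: [0.6, -1.3, 0.1]
opening: 0.0683
grip_force: 0.0
```

Request:
arm_command:
  motion: "0 0 -0.6 0;0 0 0 0;0 0 0 0;0 0 0 0;0 0 0 0"

```text
time_s: 56.67
ee_pos: [0.4857, -0.0854, 0.3152]
eef_rot: [-2.398, -2.026, 0.002]
ft_force: [0.8, 0.1, 0.2]
opening: 0.068
grip_force: 0.0
```

```bash
python3 snap.py 1
python3 - <<'E'
from tilt import *
print(env.observe()["ee_pos"]);chk(.4865,-.0865,-9.6)
from tf import *
run((1,),.486,-.086,-9.6)
pickle.dump(cam('side'),open('v0.pkl','wb'))
run((0,1),.486,-.086,-9.6);run((0,),.532,-.2625,-6.7)
E
```

```text
[ 0.48562737 -0.08536645  0.31502857]
[(129, np.float64(255.25), np.float64(255.0)), (141, np.float64(251.25), np.float64(255.5)), (153, np.float64(250.0), np.float64(255.5)), (165, np.float64(249.75), np.float64(255.5)), (177, np.float64(250.0), np.float64(255.5)), (189, np.float64(250.0), np.float64(255.5))] [ 229.   127.    44.    74.  5890.5] [231.  127.5  49.5  82. ]
(1,) x,y 0.4838 -0.0888 yaw -10.2 lean deg [-0.89  2.15] hb 0.1329410686390115 cost 0.083
(0, 1) x,y 0.486 -0.0856 yaw -2.8 lean deg [-1.44  0.57] hb 0.13451959882989611 cost 0.112
(0,) x,y 0.5314 -0.2578 yaw -2.5 lean deg [ 0.13 -1.79] hb 0.15000160296282952 cost 0.1
```

```bash
python3 -c "
from bench import env
print(env.close_job())"
```

```text
the job is handed in; nothing more can be done
None
```

I handed the job in at about 57 s: both carriers hold a gold collar and a red bottle on the nest floor, but the bottle in carrier 2 measured 1–2° off upright (camera fit good to about 1°); green bottles and white collars looked undisturbed.

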